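# Hand-lap specimen mounts and square them in the jig

### The job

Lap the specimen mounts one at a time, softest metal first (red, then yellow, then green, then blue; one colour may be missing): draw each, held upright with its face flat, along the coarse strip and then along the fine strip in one slow unbroken stroke along most of its length, taking three to four seconds, pressing lightly so that the sprung platen gives a few millimetres but never goes down hard, then stand it in a free nest of the squaring jig; finish one on both strips before starting the next. When all are in the jig, press the pedal fully down to its stop and hold it a good second so that the plungers push the mounts against the fence, then let it spring up. Leave every mount upright in a nest of its own, flush against the fence, and leave the bottle, eyepiece and slide box alone.

Things in the scene. Friction and masses are not known exactly. Their poses are not given: they have to be found in the camera images.
- red: specimen mount, a loose upright solid red resin cylinder 30 mm in diameter and 34 mm high with a 6 mm band of aluminium at its foot, about 0.07 kg (0.05 to 0.1); the face to be lapped is its flat underside. Origin at the centre of the underside, z up along the cylinder. Absent (None from the start) in some runs
- yellow: specimen mount, a loose upright solid yellow resin cylinder 30 mm in diameter and 34 mm high with a 6 mm band of copper at its foot, about 0.07 kg (0.05 to 0.1); the face to be lapped is its flat underside. Origin at the centre of the underside, z up along the cylinder. Absent (None from the start) in some runs
- green: specimen mount, a loose upright solid green resin cylinder 30 mm in diameter and 34 mm high with a 6 mm band of brass at its foot, about 0.07 kg (0.05 to 0.1); the face to be lapped is its flat underside. Origin at the centre of the underside, z up along the cylinder. Absent (None from the start) in some runs
- blue: specimen mount, a loose upright solid blue resin cylinder 30 mm in diameter and 34 mm high with a 6 mm band of dark steel at its foot, about 0.07 kg (0.05 to 0.1); the face to be lapped is its flat underside. Origin at the centre of the underside, z up along the cylinder. Absent (None from the start) in some runs
- coarse: Coarse lapping station: cream box 260 (x) x 80 (y) x 30 mm high, fixed; origin under its centre, its long axis is x, z up
- coarse_platen: the rust-brown coarse abrasive strip on a rigid platen over that station, 220 (x) x 56 (y) x 8 mm; origin at the centre of its TOP face, 50 mm above the table at rest. It sinks straight down on a spring when pressed, at most 12 mm: about 1 N to start it moving, then 0.7 N per mm (4.5 N at 5 mm). The box is 20 mm lower all round
- fine: Fine lapping station: cream box 260 (x) x 80 (y) x 30 mm high, fixed; origin under its centre, its long axis is x, z up
- fine_platen: the pale blue-grey fine abrasive strip on a rigid platen over that station, 220 (x) x 56 (y) x 8 mm; origin at the centre of its TOP face, 50 mm above the table at rest. It sinks straight down on a spring when pressed, at most 12 mm: about 1 N to start it moving, then 0.7 N per mm (4.5 N at 5 mm). The box is 20 mm lower all round
- mat: fixed dark green rubber mat 170 (x) x 220 (y) x 3 mm on which the mounts stand at the start; origin under its centre
- jig: fixed jig: aluminium floor 125 (x) x 260 (y) mm, top 5 mm above the table, with four square yellow nest outlines in a row along y, 56 mm apart; beyond them (+x) a steel fence along y, its face at x = +45 mm, its top 9 mm above the floor. The floor is open at its y ends. Origin under the floor's centre, on the table; x points from the pedal to the fence
- nest0 (a point): in the jig, on the floor: where the centre of a mount's underside is when it stands in the nest farthest to +y, touching the fence (x = +30, y = +84, z = 5 mm in the jig frame)
- nest1 (a point): the same for the next nest (y = +28 mm)
- nest2 (a point): the same for the next nest (y = -28 mm)
- nest3 (a point): the same for the nest farthest to -y (y = -84 mm)
- carriage: low blue bar in the jig with four brass spring plungers 26 mm wide, one facing each nest, tops 9 mm above the jig floor. At rest their tips are 48 mm from the fence. The pedal drives the bar 26 mm towards the fence: the plungers push the mounts flush to it, then give way on their springs, about 2.5 N on each mount; all returns with the pedal. Origin: jig's origin at rest, on the floor
- pedal (a joint): the jig's hinged spring pedal, rad: 0 = up at rest, 0.35 = down at its stop; hinge along the jig's y at x = -68 mm, z = 30 mm in the jig frame. It springs back by itself. At the pad it takes some 2 N to start and 10 to 20 N at the stop with mounts in the jig
- pedal_pad (a point): centre of the upper face of the red pedal pad (45 x 55 mm): 62 mm on the -x side of the hinge and 52 mm above the table at rest, where the pad slopes up away from the hinge by 0.3 rad; it moves with the pedal and sinks about 23 mm to the stop, shifting 4 mm towards -x
- bottle: bystander: white bottle with a blue cap, 48 mm in diameter, 100 mm high; origin under its centre
- eyepiece: bystander: black microscope eyepiece with a cream ring, standing upright, 48 mm in diameter, 56 mm high; origin under its centre
- slidebox: bystander: wooden slide box 60 x 90 x 30 mm high; origin under its centre
Not all that is in view belongs to the job. There is more than one size of the red; the job needs the largest.

How it is judged:
On the way, in this order (a step that is already met when the one before it is completed fails the run):
1. the red mount is drawn along the coarse strip in a steady stroke (faster than 20 and slower than 120 mm/s), flat on its face, pressing with 1 to 9 N, for 2 s without a break (contact force between red and coarse_platen between 1 and 9 N and linear speed of red between 0.02 and 0.12 m/s and angle between red's own z axis and vertical below 0.2 rad), for 2 s.
2. the red mount is drawn along the fine strip in a steady stroke (faster than 20 and slower than 120 mm/s), flat on its face, pressing with 1 to 9 N, for 2 s without a break (contact force between red and fine_platen between 1 and 9 N and linear speed of red between 0.02 and 0.12 m/s and angle between red's own z axis and vertical below 0.2 rad), for 2 s.
3. the yellow mount is drawn along the coarse strip in a steady stroke (faster than 20 and slower than 120 mm/s), flat on its face, pressing with 1 to 9 N, for 2 s without a break (contact force between yellow and coarse_platen between 1 and 9 N and linear speed of yellow between 0.02 and 0.12 m/s and angle between yellow's own z axis and vertical below 0.2 rad), for 2 s.
4. the yellow mount is drawn along the fine strip in a steady stroke (faster than 20 and slower than 120 mm/s), flat on its face, pressing with 1 to 9 N, for 2 s without a break (contact force between yellow and fine_platen between 1 and 9 N and linear speed of yellow between 0.02 and 0.12 m/s and angle between yellow's own z axis and vertical below 0.2 rad), for 2 s.
5. the green mount is drawn along the coarse strip in a steady stroke (faster than 20 and slower than 120 mm/s), flat on its face, pressing with 1 to 9 N, for 2 s without a break (contact force between green and coarse_platen between 1 and 9 N and linear speed of green between 0.02 and 0.12 m/s and angle between green's own z axis and vertical below 0.2 rad), for 2 s.
6. the green mount is drawn along the fine strip in a steady stroke (faster than 20 and slower than 120 mm/s), flat on its face, pressing with 1 to 9 N, for 2 s without a break (contact force between green and fine_platen between 1 and 9 N and linear speed of green between 0.02 and 0.12 m/s and angle between green's own z axis and vertical below 0.2 rad), for 2 s.
7. the blue mount is drawn along the coarse strip in a steady stroke (faster than 20 and slower than 120 mm/s), flat on its face, pressing with 1 to 9 N, for 2 s without a break (contact force between blue and coarse_platen between 1 and 9 N and linear speed of blue between 0.02 and 0.12 m/s and angle between blue's own z axis and vertical below 0.2 rad), for 2 s.
8. the blue mount is drawn along the fine strip in a steady stroke (faster than 20 and slower than 120 mm/s), flat on its face, pressing with 1 to 9 N, for 2 s without a break (contact force between blue and fine_platen between 1 and 9 N and linear speed of blue between 0.02 and 0.12 m/s and angle between blue's own z axis and vertical below 0.2 rad), for 2 s.
9. with every mount standing in the jig, the pedal is held down at its stop (above 0.31 rad) for 0.5 s while the sprung plungers press every mount with more than 0.8 N (value of joint pedal above 0.31 rad and contact force between each of red, yellow, green, blue and carriage above 0.8 N and x of each of red, yellow, green, blue in the frame of jig above 0.02 m), for 0.5 s.
At the end, for the whole second after the job is handed in: every mount present stands upright (within 0.15 rad) and at rest on the jig floor, its centre within 13 mm of a nest point and its side within about 4 mm of the fence (centre 26.5 to 34 mm from the jig's origin along x); the pedal is up (below 0.06 rad) (value of joint pedal below 0.06 rad and x of red in the frame of jig between 0.0265 and 0.034 m and z of red in the frame of jig between 0.002 and 0.009 m and angle between each of red, yellow, green, blue's own z axis and vertical below 0.15 rad and linear speed of each of red, yellow, green, blue below 0.02 m/s and (horizontal distance between red and nest0 below 0.013 m or horizontal distance between red and nest1 below 0.013 m or horizontal distance between red and nest2 below 0.013 m or horizontal distance between red and nest3 below 0.013 m) and x of yellow in the frame of jig between 0.0265 and 0.034 m and z of yellow in the frame of jig between 0.002 and 0.009 m and (horizontal distance between yellow and nest0 below 0.013 m or horizontal distance between yellow and nest1 below 0.013 m or horizontal distance between yellow and nest2 below 0.013 m or horizontal distance between yellow and nest3 below 0.013 m) and x of green in the frame of jig between 0.0265 and 0.034 m and z of green in the frame of jig between 0.002 and 0.009 m and (horizontal distance between green and nest0 below 0.013 m or horizontal distance between green and nest1 below 0.013 m or horizontal distance between green and nest2 below 0.013 m or horizontal distance between green and nest3 below 0.013 m) and x of blue in the frame of jig between 0.0265 and 0.034 m and z of blue in the frame of jig between 0.002 and 0.009 m and (horizontal distance between blue and nest0 below 0.013 m or horizontal distance between blue and nest1 below 0.013 m or horizontal distance between blue and nest2 below 0.013 m or horizontal distance between blue and nest3 below 0.013 m)); the robot touches nothing.
It fails at once if the coarse platen is pressed hard down (more than 11 mm of its 12 mm travel) (z of coarse_platen in the frame of coarse below 0.039 m).
It fails at once if the fine platen is pressed hard down (more than 11 mm of its 12 mm travel) (z of fine_platen in the frame of fine below 0.039 m).
It fails at once if the bottle is moved by more than 25 mm (distance of bottle from where it was at the start of the episode above 0.025 m).
It fails at once if the eyepiece is moved by more than 25 mm (distance of eyepiece from where it was at the start of the episode above 0.025 m).
It fails at once if the slide box is moved by more than 25 mm (distance of slidebox from where it was at the start of the episode above 0.025 m).
Of red, yellow, green, blue only 3 to 4 are there at a start; the rules pass over those that are not, and their reading is None.
At some moment in a run one of red, yellow, green, blue may be knocked a few centimetres aside while the robot is not near it.
It also fails if it takes over 210 s, if anything falls off the work surface, if the arm or the gripper's body presses on something with over 40 N, if the wrist force passes 120 N, or if a joint passes its speed limit or range.

### The arm

A 6-joint arm with a two-finger parallel gripper is mounted at the origin on the work surface. World frame = base frame: x ahead of the robot, y to its left, z up, the work surface at z = 0. Lengths are in m, angles in rad, forces in N, time in s.
With the tool pointing down it reaches from about 0.35 to 0.85 m from the base axis. Payload 8.1 kg.
Tool frame: the origin (TCP) lies between the finger pads; the fingertips stand nose_length ahead of it and the grasp point (between the pads) lies 2 mm behind it (nose_length is the distance from the TCP to the fingertips, in m); z points along the fingers, x is the direction in which the jaws open and shut, and the axes are right-handed (so a half turn about z gives the same grasp; the last joint's range is limited). The gripper opens to 93 mm and grips with 3 to 60 N. Pads are 15 mm wide; open, the fingers measure 128 mm over their backs; the gripper's body (75 mm by 188 mm) begins 65 mm behind the grasp point.
Start: joints at [-1.191, 0.13, 1.488, -0, 1.523, -0.085], TCP at [0.269, -0.536, 0.236] pointing down, gripper open.
Joint ranges: [-2.96, 2.96], [-0.89, 2.26], [0.02, 2.5], [-1.34, 4.48], [0, 2.73], [-2.66, 2.66]. Speed limits (rad/s): [2.39, 2.39, 2.79, 3.14, 3.14, 3.14].

### API

Orientations are given as a rotation vector (axis times angle).
In Python, from plant import * gives the robot as it stands.
- The arm moves only by the tool carry_out, never from a script. Its argument "steps" is a list of rows, each an object with "xyz": the shift along the world's x, y, z in cm, a list of three; "rot": the turn, a rotation vector about the world's x, y, z in degrees, a list of three. In form: [{"xyz": [tx, ty, tz], "rot": [rx, ry, rz]}, ...]. A call has 1 to 10 rows; each row is the pose to reach, as a shift and turn from the pose commanded when the call began; what a row does not reach only later rows make up. A row lasts 1/10 s, in which the tool goes at most 50 mm and 8.59 degrees, less where a joint would pass 70% of its speed; a pose out of reach is approached as far as the arm can. A call with a gripper value outside its range is refused whole. "grip" is the opening, from 0 (shut) to 1 (fully open), set as the call begins (left out, the last holds). The fingers move at their own pace and stop on an object; "force" is the grip in N (left out, the last holds). Time passes only in rows, so rows that repeat a pose let the fingers close. It gives the time, the measured TCP pose, the force and the opening at its end, in the units of the state.
- read_state(): the state, without advancing time (a new reading comes with each control period).
- read_camera(name): name is "side" or "top"; returns the picture (480x640x3 uint8, red, green, blue); there is no depth.
- calibration(name): a dict with "fov_y" (degrees; the focal length in pixels is half the picture's height over the tangent of half this angle, whatever the lens; pixels are square), "cx", "cy" (the principal point, pixels), "xyz" and "attitude" of the camera in the world. Camera axes: x right, y down, z forward; pixel columns grow to the right and rows downward; lengths in m; the calibration is good to about 2 mm. A picture is of the moment at which its call begins. calibration takes no time and is no camera call.
- close_job(): hands the job in, once; it reports no verdict.
The state is a dict: "t": time; "q": joint angles; "dq": joint speeds; "joint_torque": joint torques, N m; "tool_pos": TCP position; "orientation": TCP orientation; "force": force on the tool from outside, world axes, zero at the start; "wrist_torque": the same for the moment, N m; "opening": finger opening in m.
Only numpy, scipy, OpenCV 4.12 (cv2) and the standard library are available. Lean on these libraries where they do the work, as an engineer would, in place of code of your own. Each camera call takes 0.05 s, during which the arm holds its last target.

## Working session

There is one attempt and no reset: what is moved stays moved. The work goes in short steps, Python scripts to look and compute and a tool call to move; the robot and the scene stay as the last step left them, time stands still between calls to the robot, and variables do not carry over. Pictures are saved under pics/ and viewed, and the job is handed in when it is done.

Besides the shell and the picture viewer there is one more tool, called after "Request:" as name(argument=value, ...), one argument or row to a line, values as JSON. carry_out: Moves the arm, as the interface text tells. Its arguments: {"type":"object","properties":{"steps":{"type":"array","items":{"type":"object","properties":{"xyz":{"type":"array","items":{"type":"number"}},"rot":{"type":"array","items":{"type":"number"}}}}},"grip":{"type":"number"},"force":{"type":"number"}},"required":["steps"]}

```bash
ls; mkdir -p pics
python3 - <<'E'
from plant import *
import cv2
print(read_state())
for n in ("side","top"):
    print(n,calibration(n))
    cv2.imwrite(f"pics/{n}0.png",read_camera(n)[:,:,::-1])
E
```

```text
pics
{'t': 0.0, 'q': array([-1.19141231e+00,  1.31173084e-01,  1.48927348e+00, -9.88339692e-06,
        1.52299320e+00, -8.54070544e-02]), 'dq': array([ 0.0001369 , -0.00247225,  0.00013046, -0.00045954,  0.00012289,
        0.00030715]), 'joint_torque': array([ 5.84637692e-04, -5.59836030e+01, -4.91759169e+01,  7.66071933e-02,
        3.55218281e-02, -1.64449489e-04]), 'tool_pos': array([ 0.26875483, -0.5358415 ,  0.23458348]), 'orientation': array([-2.67241192e+00,  1.64952974e+00,  2.33841082e-03]), 'force': array([ 0.34417422, -0.12046878,  0.3292601 ]), 'wrist_torque': array([-0.00909897,  0.01901635, -0.04689907]), 'opening': 0.09262823513524072}
side {'fov_y': 54.087686704245804, 'cx': 314.47618658674634, 'cy': 242.16904688580078, 'xyz': array([ 0.46972979, -0.84089512,  0.55294864]), 'attitude': array([-2.1039    ,  0.14241064, -0.05003666])}
top {'fov_y': 42.58369776042932, 'cx': 313.1152947198878, 'cy': 244.2764391929822, 'xyz': array([ 0.47258543, -0.02961307,  1.5753248 ]), 'attitude': array([-2.207436  ,  2.18636654, -0.07667331])}
```

View pics/top0.png

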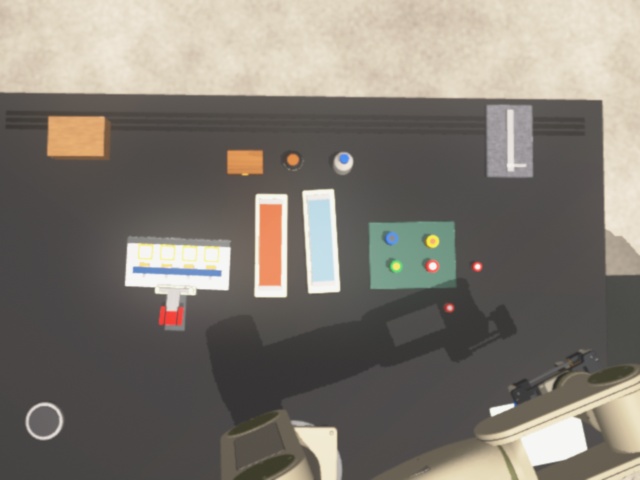

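View pics/side0.png

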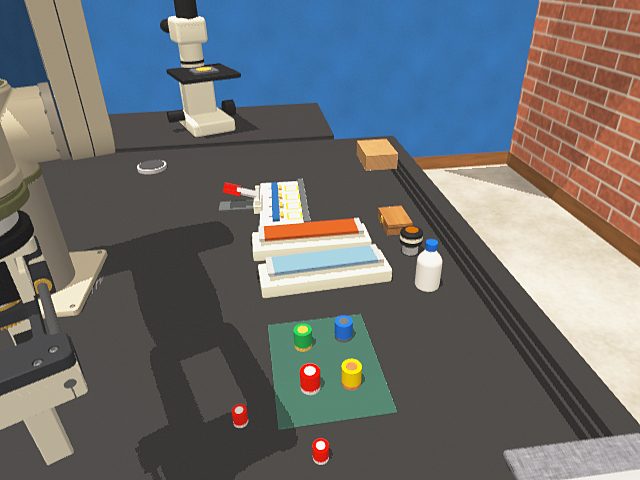

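```bash
cat > h.py <<'E'
from plant import *
import numpy as np, cv2
from scipy.spatial.transform import Rotation as R
C={n:calibration(n) for n in("side","top")}
def ray(n,u,v):
    c=C[n]; f=240/np.tan(np.radians(c["fov_y"]/2))
    d=R.from_rotvec(c["attitude"]).as_matrix()@np.array([(u-c["cx"])/f,(v-c["cy"])/f,1.])
    return c["xyz"],d/np.linalg.norm(d)
def onz(n,u,v,z):
    o,d=ray(n,u,v); return (o+d*(z-o[2])/d[2])
def proj(n,p):
    c=C[n]; f=240/np.tan(np.radians(c["fov_y"]/2))
    q=R.from_rotvec(c["attitude"]).as_matrix().T@(np.asarray(p)-c["xyz"]); return q[0]/q[2]*f+c["cx"],q[1]/q[2]*f+c["cy"]
def tri(a,b):
    (o1,d1),(o2,d2)=ray("top",*a),ray("side",*b)
    A=np.c_[d1,-d2]; s=np.linalg.lstsq(A,o2-o1,rcond=None)[0]
    return (o1+d1*s[0]+o2+d2*s[1])/2, np.linalg.norm(o1+d1*s[0]-o2-d2*s[1])
HUE={"red":[(0,5),(174,180)],"yellow":[(22,33)],"green":[(50,72)],"blue":[(105,122)],"orange":[(6,14)],"pale":[(95,108)]}
def mask(img,c,s=120,v=70):
    h=cv2.cvtColor(img,cv2.COLOR_RGB2HSV); m=np.zeros(h.shape[:2],np.uint8)
    for a,b in HUE[c]: m|=cv2.inRange(h,(a,s,v),(b,255,255))
    return m
def blobs(m,amin=20):
    cs,_=cv2.findContours(m,cv2.RETR_EXTERNAL,cv2.CHAIN_APPROX_NONE)
    return sorted([c for c in cs if cv2.contourArea(c)>=amin],key=cv2.contourArea,reverse=True)
E
python3 - <<'E'
from h import *
print(nose_length if 'nose_length' in globals() else None)
im={n:cv2.imread(f"pics/{n}0.png")[:,:,::-1].copy() for n in("side","top")}
for n in im:
  for c in HUE:
    for b in blobs(mask(im[n],c,60 if c=="pale" else 120))[:6]:
      (u,v),wh,a=cv2.minAreaRect(b); x,y,w,h=cv2.boundingRect(b)
      print(n,c,cv2.contourArea(b),np.round((u,v,*wh,a),1),(x,y,w,h))
big=cv2.resize(im["top"][180:340,110:470],None,fx=2.2,fy=2.2,interpolation=cv2.INTER_CUBIC)
cv2.imwrite("pics/t0b.png",big[:,:,::-1])
E
python3 -c "
import plant;print([k for k in dir(plant) if not k.startswith('__')]);print(getattr(plant,'nose_length',None))"
```

```text
0.017
side red 471.0 [310. 377.  28.  20.  90.] (300, 363, 21, 29)
side red 318.0 [320.  449.5  23.   16.   90. ] (312, 438, 17, 24)
side red 267.0 [239.3 414.4  21.2  15.6  80.5] (231, 404, 17, 22)
side red 143.0 [232.  188.8  17.7  11.   11.3] (223, 182, 18, 14)
side yellow 478.5 [351.  372.5  27.   20.   90. ] (341, 359, 21, 28)
side yellow 47.0 [302.5 329.    6.    9.   90. ] (298, 326, 10, 7)
side green 373.0 [302. 335.  24.  18.  90.] (293, 323, 19, 25)
side blue 40765.5 [367.   78.5 157.  342.   90. ] (196, 0, 343, 158)
side blue 8840.5 [132.9  54.4 118.9  92.4  84.2] (81, 0, 102, 114)
side blue 2931.5 [24.5 43.  86.  49.  90. ] (0, 0, 50, 87)
side blue 357.0 [343.5 327.   24.   17.   90. ] (335, 315, 18, 25)
side blue 203.0 [274.5 201.1  38.4   6.9  86.4] (271, 182, 9, 39)
side blue 124.0 [431. 245.  12.  12.  90.] (425, 239, 13, 13)
side orange 3632.5 [536.7 186.9 251.3  60.9  24.1] (412, 143, 228, 124)
side orange 1309.0 [310.7 229.   15.7  93.8  85.2] (264, 218, 95, 23)
side orange 518.5 [610.9  18.6  34.5  17.4   9.5] (593, 9, 37, 21)
side orange 500.5 [623.   42.2  35.3 
[... 1122 characters left out ...]
26.   90. ] (134, 268, 27, 4)
top blue 41.5 [343.5 158.5   7.    7.   90. ] (340, 155, 8, 8)
top orange 1570.5 [270.  244.5  79.   20.   90. ] (260, 205, 21, 80)
top orange 818.0 [244.5 162.   24.   35.   90. ] (227, 150, 36, 25)
top orange 96.0 [292.5 159.5  11.   11.   90. ] (287, 154, 12, 12)
top orange 88.0 [ 86.7 150.5  27.1  59.1  56.9] (55, 123, 50, 35)
top pale 137.0 [158.5 270.8  51.    5.1   2.3] (133, 268, 52, 7)
top pale 136.0 [391. 238.  12.  14.  90.] (384, 232, 15, 13)
top pale 93.5 [202.5 272.5   5.   33.   90. ] (186, 270, 34, 6)
top pale 29.0 [344. 158.   6.   6.  90.] (341, 155, 7, 7)
['IKError', 'calibration', 'close_job', 'nose_length', 'read_camera', 'read_state']
0.017
```

View pics/t0b.png

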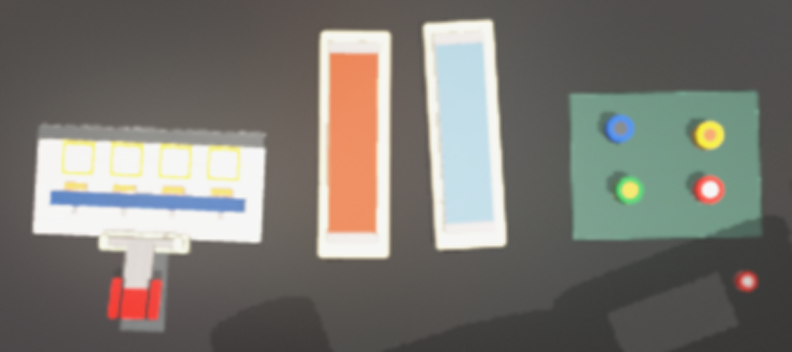

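Run:
```python
from h import *
im={n:cv2.imread(f"pics/{n}0.png")[:,:,::-1].copy() for n in("side","top")}
t=im["top"]; h=cv2.cvtColor(t,cv2.COLOR_RGB2HSV)
for p in [(321,240),(270,240),(260,198),(170,250),(150,241),(280,292),(413,256)]: print(p,h[p[1],p[0]])
for c in("red","yellow","green","blue"):
    m=cv2.morphologyEx(mask(t,c),cv2.MORPH_CLOSE,np.ones((3,3)))
    for b in blobs(m,50)[:4]:
        (u,v),r=cv2.minEnclosingCircle(b)
        print(c,u,v,r,np.round(onz("top",u,v,.037)[:2],4))
def rectw(m,z,name,k=0):
    b=blobs(m,100)[k]; p=b[:,0,:].astype(float)
    w=np.array([onz("top",u,v,z)[:2] for u,v in p]).astype(np.float32)
    (cx,cy),wh,a=cv2.minAreaRect(w*1000); print(name,np.round((cx,cy,*wh,a),1))
# stations
v=t.copy()
rectw(mask(t,"orange"),.05,"coarse strip",0)
pm=cv2.inRange(h,(90,40,120),(112,140,255)); pm[:,:300]=0; pm[:,345:]=0; pm[:185]=0; pm[300:]=0
rectw(pm,.05,"fine strip")
wm=cv2.inRange(h,(0,0,150),(180,255,255)); wm[:184]=0; wm[304:]=0
for x0,x1,n,z in((248,295,"coarse box",.03),(298,345,"fine box",.03),(118,238,"jig",.005)):
    q=np.zeros_like(wm); q[:,x0:x1]=wm[:,x0:x1]
    rectw(q,z,n)
bm=cv2.inRange(h,(100,100,60),(125,255,255)); bm[:,:120]=0;bm[:,235:]=0; bm[:255]=0;bm[285:]=0
bm=cv2.morphologyEx(bm,cv2.MORPH_CLOSE,np.ones((5,5)))
rectw(bm,.014,"bar")
ym=cv2.inRange(h,(20,40,150),(34,255,255)); ym[:,:120]=0;ym[:,235:]=0; ym[:236]=0;ym[266:]=0
for b in blobs(ym,8)[:12]:
    (u,v_),wh,a=cv2.minAreaRect(b); print("nest",u,v_,wh,np.round(onz("top",u,v_,.005)[:2],4))
rectw(mask(t,"red"),.05,"pad")
```

```text
(321, 240) [ 99  40 233]
(270, 240) [  9 150 238]
(260, 198) [ 25  18 236]
(170, 250) [ 15   2 246]
(150, 241) [ 23   7 141]
(280, 292) [ 30   2 246]
(413, 256) [ 75  64 156]
red 171.0 316.0 14.4223051071167 [0.3815 0.3045]
red 431.6199951171875 265.9800109863281 6.692255020141602 [ 0.5117 -0.3433]
red 476.70001220703125 266.5 5.323620796203613 [ 0.5114 -0.4564]
red 448.8999938964844 307.5 5.1245574951171875 [ 0.4086 -0.3863]
yellow 431.5 241.0 6.800835609436035 [ 0.5743 -0.3431]
green 395.5 266.1666564941406 5.9114789962768555 [ 0.5103 -0.2527]
blue 391.0555419921875 238.05555725097656 6.395036220550537 [ 0.5807 -0.2415]
blue 146.96153259277344 269.5 13.048151016235352 [0.4961 0.3668]
coarse strip [561.1  60.9 196.3  49.7   0.7]
fine strip [607.7 -63.  128.7  47.6   4.2]
coarse box [560.   60.7 259.2  82.7   0.7]
fine box [573.  -65.5 262.2  82.4   3.8]
jig [492.1 297.1 159.3 266.8   1.6]
bar [493.3 298.1 215.2  12.7  88.2]
nest 145.5 251.0 (16.0, 15.0) [0.5436 0.3799]
nest 167.5 252.0 (16.0, 15.0) [0.5416 0.324 ]
nest 189.20811462402344 252.58628845214844 (14.605646133422852, 16.10183334350586) [0.5407 0.2688]
nest 211.0 253.5 (15.0, 14.0) [0.5389 0.2134]
nest 144.0 263.5 (3.0, 10.0) [0.5118 0.3829]
nest 166.0 264.5 (1.0, 10.0) [0.5098 0.3271]
pad [383.5 302.2  57.6  44.6  87.3]
```

```bash
cat >> h.py <<'E'
def mounts(top,side=None,amin=45):
    out={}
    for c in("red","yellow","green","blue"):
        m=cv2.morphologyEx(mask(top,c),cv2.MORPH_CLOSE,np.ones((3,3)))
        for b in blobs(m,amin):
            (u,v),r=cv2.minEnclosingCircle(b)
            if r<9: out.setdefault(c,[]).append((round(u,1),round(v,1),round(r,1),np.round(onz("top",u,v,.023)[:2],4)))
    return out
E
python3 - <<'E'
from h import *
im={n:cv2.imread(f"pics/{n}0.png")[:,:,::-1].copy() for n in("side","top")}
mt=mounts(im["top"]);
for c,l in mt.items():
  for e in l: print(c,e, np.round(proj("side",[*e[3],.023]),1))
for n,(u,v) in dict(red=(310,377),yellow=(351,372.5),green=(302,335),blue=(343.5,327)).items():
  e=mt[n][0]; p,r=tri(e[:2],(u,v)); print(n,np.round(p,4),round(r,4))
big=cv2.resize(im["top"][230:335,115:245],None,fx=6,fy=5.7,interpolation=cv2.INTER_CUBIC)
cv2.imwrite("pics/j0.png",big[:,:,::-1])
big=cv2.resize(im["side"][165:300,205:400],None,fx=4,fy=4,interpolation=cv2.INTER_CUBIC)
cv2.imwrite("pics/j0s.png",big[:,:,::-1])
E
```

```text
red (431.6, 266.0, 6.7, array([ 0.512 , -0.3461])) [309.9 377.8]
red (476.7, 266.5, 5.3, array([ 0.5118, -0.4603])) [319.9 445.1]
red (448.9, 307.5, 5.1, array([ 0.408 , -0.3895])) [238.9 409.5]
yellow (431.5, 241.0, 6.8, array([ 0.5752, -0.346 ])) [351.8 373.1]
green (395.5, 266.2, 5.9, array([ 0.5107, -0.2548])) [302.8 336.2]
blue (391.1, 238.1, 6.4, array([ 0.5817, -0.2434])) [344.  327.4]
red [ 0.5121 -0.3458  0.0243] 0.0003
yellow [ 0.5746 -0.3456  0.0241] 0.0012
green [ 0.51   -0.2544  0.0255] 0.001
blue [ 0.5811 -0.2433  0.024 ] 0.0007
```

View pics/j0.png

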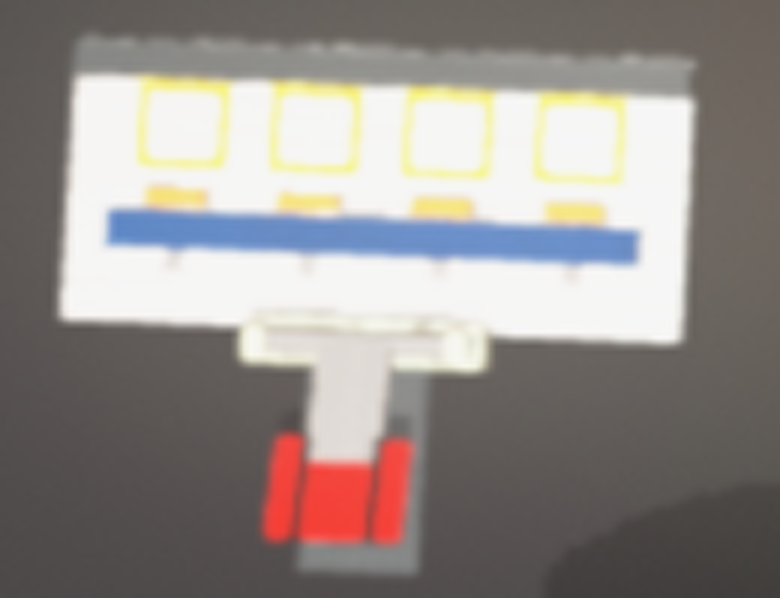

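View pics/j0s.png

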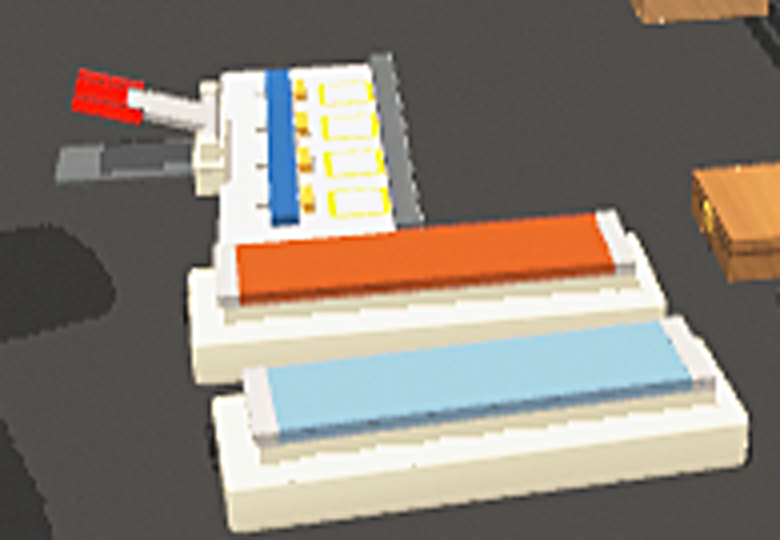

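Run:
```python
from h import *
Z=lambda x,y:(x/6+115,y/5.7+230)
def P(x,y,z): return onz("top",*Z(x,y),z)[:2]
a=np.radians(-1.6); ex=np.array([np.cos(a),np.sin(a)]); ey=np.array([-ex[1],ex[0]])
fl,fr=P(76,75,.014),P(690,97,.014); nl,nr=P(60,320,.005),P(682,342,.005)
print("fence",fl,fr,(fl+fr)/2,"near",nl,nr,(nl+nr)/2)
d=fl-fr;print("yaw",np.degrees(np.arctan2(-d[0],d[1])))
print("origin est fence",(fl+fr)/2-.045*ex,"near",(nl+nr)/2+.0625*ex)
nests=np.array([[.5436,.3799],[.5416,.324],[.5407,.2688],[.5389,.2134]]); print(nests.mean(0))
b=np.array([.4933,.2981])
o=((fl+fr)/2-.045*ex+(nl+nr)/2+.0625*ex)/2
print("o",o,"nest cent x in jig",(nests-o)@ex,(nests-o)@ey,"bar",(b-o)@ex,(b-o)@ey)
pad=P(338,500,.05); print("pad",pad,(pad-o)@ex,(pad-o)@ey)
# fence side check
```

```text
fence [0.56266371 0.42306291] [0.55543371 0.16423049] [0.55904871 0.2936467 ] near [0.45395391 0.42947812] [0.44657838 0.16685266] [0.45026615 0.29816539]
yaw -1.6000340445166534
origin est fence [0.51406626 0.29490318] near [0.51274178 0.29642029]
[0.5412   0.296525]
o [0.51340402 0.29566173] nest cent x in jig [0.02783214 0.02739374 0.02803536 0.02778292] [ 0.08504855  0.0291145  -0.02608911 -0.08151777] bar -0.020164259881589153 0.0018759800785761597
pad [0.37810759 0.30073961] -0.13538545966339247 0.0012982015026561467
```

```bash
cat >> h.py <<'E'
def pose():
    s=read_state(); m=R.from_rotvec(s["orientation"]).as_matrix()
    print("t",round(s["t"],2),"tcp",np.round(s["tool_pos"]*1000,1),"jaw yaw",round(np.degrees(np.arctan2(m[1,0],m[0,0])),2),"tilt",np.round(np.degrees(m[:2,2]),2),"F",np.round(s["force"],1),"open",round(s["opening"]*1000,1))
E
python3 -c "
from h import *
pose()"
```

```text
t 0.1 tcp [ 268.8 -535.9  234.7] jaw yaw -63.37 tilt [-0.04  0.09] F [ 0.1 -0.2 -0.5] open 92.9
```

Request:
carry_out(
  steps=[
    {"xyz":[2,1.5,0],"rot":[0,0,6.3]},
    {"xyz":[4.5,3.5,0],"rot":[0,0,14]},
    {"xyz":[7.5,6,-1],"rot":[0,0,22]},
    {"xyz":[10.5,8,-2],"rot":[0,0,30]},
    {"xyz":[13.5,10.5,-4],"rot":[0,0,38]},
    {"xyz":[16.5,13,-6],"rot":[0,0,46]},
    {"xyz":[19.5,15,-8],"rot":[0,0,53]},
    {"xyz":[22,17,-9.5],"rot":[0,0,59]},
    {"xyz":[23.6,18.4,-11],"rot":[0,0,62.5]},
    {"xyz":[24.3,19,-12],"rot":[0,0,63.4]},
  ],
  grip=0.5,
  force=25,
)

```text
t: 1.1
tool_pos: [0.5126, -0.3442, 0.1136]
orientation: [-3.14, -0.006, 0.003]
force: [0.3, 0.3, 0.1]
opening: 0.0467
```

```bash
cat >> h.py <<'E'
def look(tag,tops=True):
    t,s=read_camera("top"),read_camera("side")
    cv2.imwrite(f"pics/top_{tag}.png",t[:,:,::-1]); cv2.imwrite(f"pics/side_{tag}.png",s[:,:,::-1])
    for c,l in mounts(t).items():
        for e in l: print(c,*e)
    for c in("red","yellow","green","blue"):
        for b in blobs(mask(s,c),100):
            x,y,w,h=cv2.boundingRect(b)
            if w<45 and h<45: print(" side",c,(x+w/2-.5,y+h/2-.5),(w,h))
    pose()
E
python3 -c "
from h import *
look('a')"
```

```text
blue 391.1 238.2 6.3 [ 0.5813 -0.2435]
 side red (309.5, 377.0) (20, 29)
 side red (320.0, 449.5) (17, 24)
 side red (239.0, 414.0) (17, 23)
 side red (231.5, 189.0) (18, 15)
 side yellow (351.0, 372.5) (21, 28)
 side green (302.0, 335.0) (19, 25)
 side blue (343.5, 327.0) (18, 25)
 side blue (431.0, 245.0) (13, 13)
t 1.2 tcp [ 511.4 -344.7  113.3] jaw yaw 0.06 tilt [-0.18  0.14] F [-0.2  0.3 -0.9] open 46.5
```

View pics/side_a.png

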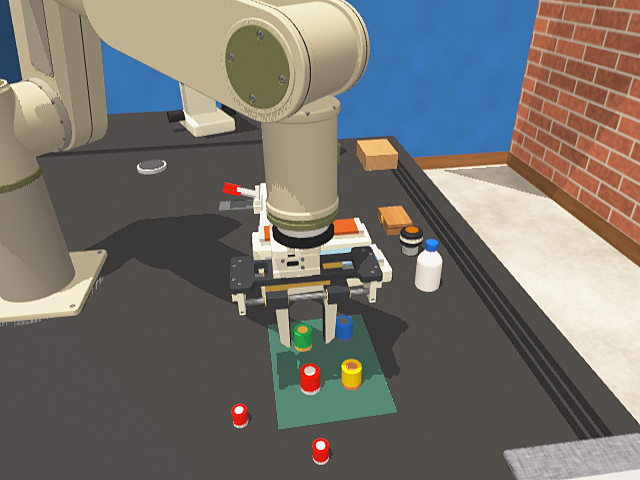

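Request:
carry_out(
  steps=[
    {"xyz":[0,0,-1]},
    {"xyz":[0,0,-2.2]},
    {"xyz":[0,0,-3.5]},
    {"xyz":[0,0,-5]},
    {"xyz":[0,0,-6.3]},
    {"xyz":[0,0,-7.3]},
    {"xyz":[0,0,-8]},
    {"xyz":[0,0,-8.3]},
    {"xyz":[0,0,-8.3]},
  ],
)

```text
validation failed for argument at $.st...
```

Request:
carry_out(
  steps=[
    {"xyz":[0,0,0]},
    {"xyz":[0,0,0]},
    {"xyz":[0,0,0]},
    {"xyz":[0,0,0]},
    {"xyz":[0,0,0]},
    {"xyz":[0,0,0]},
  ],
  grip=0.2,
)

```text
validation failed for argument at $.st...
```

```bash
python3 -c "
from h import *
pose();look('b')"
```

```text
t 1.2 tcp [ 511.4 -344.7  113.3] jaw yaw 0.06 tilt [-0.18  0.14] F [-0.2  0.3 -0.9] open 46.5
blue 391.1 238.2 6.3 [ 0.5813 -0.2435]
 side red (310.0, 377.0) (21, 29)
 side red (320.0, 449.5) (17, 24)
 side red (239.0, 414.0) (17, 23)
 side red (231.5, 188.5) (18, 14)
 side yellow (351.0, 372.5) (21, 28)
 side green (302.0, 335.0) (19, 25)
 side blue (343.5, 327.0) (18, 25)
 side blue (431.0, 245.0) (13, 13)
t 1.3 tcp [ 511.4 -346.9  115.7] jaw yaw -0.06 tilt [-0.04 -0.01] F [-0.2  0.3  0.6] open 46.4
```

View pics/side_b.png

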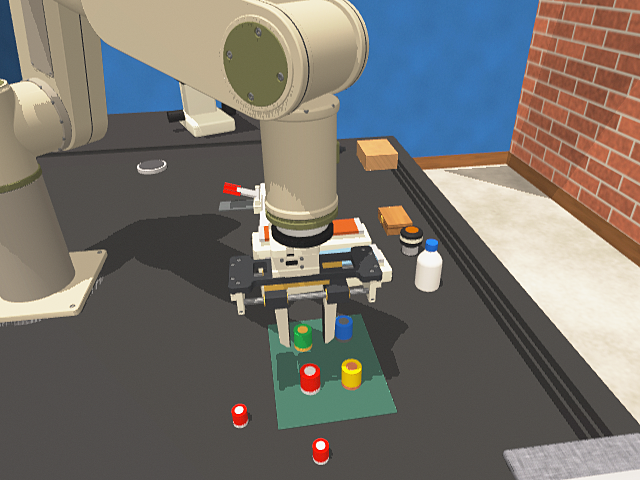

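Request:
carry_out(
  steps=[
    {"xyz":[0,0,-1],"rot":[0,0,0]},
    {"xyz":[0,0,-2.2],"rot":[0,0,0]},
    {"xyz":[0,0,-3.5],"rot":[0,0,0]},
    {"xyz":[0,0,-5],"rot":[0,0,0]},
    {"xyz":[0,0,-6.3],"rot":[0,0,0]},
    {"xyz":[0,0,-7.3],"rot":[0,0,0]},
    {"xyz":[0,0,-8.1],"rot":[0,0,0]},
    {"xyz":[0,0,-8.5],"rot":[0,0,0]},
    {"xyz":[0,0,-8.5],"rot":[0,0,0]},
  ],
)

```text
t: 2.2
tool_pos: [0.5118, -0.3461, 0.03]
orientation: [-3.141, -0.001, 0.001]
force: [0.3, -0.5, 0.4]
opening: 0.0467
```

```bash
python3 -c "
from h import *
pose();look('b2')"
```

```text
t 2.2 tcp [ 511.8 -346.1   30. ] jaw yaw 0.04 tilt [-0.04  0.03] F [ 0.3 -0.5  0.4] open 46.7
blue 391.1 238.0 6.2 [ 0.5818 -0.2436]
 side red (310.0, 377.0) (21, 29)
 side red (320.0, 449.5) (17, 24)
 side red (239.0, 414.0) (17, 23)
 side red (231.5, 188.5) (18, 14)
 side yellow (351.0, 372.5) (21, 28)
 side blue (123.5, 95.5) (34, 36)
 side blue (431.0, 245.0) (13, 13)
t 2.3 tcp [ 512.3 -346.6   31.1] jaw yaw 0.03 tilt [ 0.03 -0.03] F [-0.1  0.8 -0.1] open 46.7
```

View pics/side_b2.png

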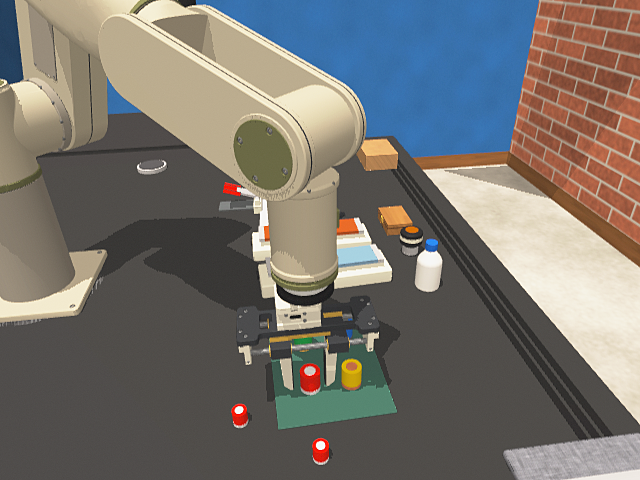

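Request:
carry_out(
  steps=[
    {"xyz":[0,0,0],"rot":[0,0,0]},
    {"xyz":[0,0,0],"rot":[0,0,0]},
    {"xyz":[0,0,0],"rot":[0,0,0]},
    {"xyz":[0,0,0],"rot":[0,0,0]},
    {"xyz":[0,0,0],"rot":[0,0,0]},
  ],
  grip=0.1,
)

```text
t: 2.8
tool_pos: [0.5124, -0.3466, 0.0312]
orientation: [3.141, 0.001, 0.001]
force: [-0.3, 0.7, 4.2]
opening: 0.0296
```

Request:
carry_out(
  steps=[
    {"xyz":[0,0,1],"rot":[0,0,0]},
    {"xyz":[0,0,3],"rot":[0,0,0]},
    {"xyz":[0,0,5],"rot":[0,0,0]},
    {"xyz":[0,1.5,7],"rot":[0,0,0]},
    {"xyz":[0,4.5,8],"rot":[0,0,0]},
    {"xyz":[-0.4,8.5,8.5],"rot":[0,0,0]},
    {"xyz":[-0.8,13,8.5],"rot":[0,0,0]},
    {"xyz":[-1.2,17.5,8.5],"rot":[0,0,0]},
    {"xyz":[-1.6,22,8.5],"rot":[0,0,0]},
    {"xyz":[-2,26.5,8.5],"rot":[0,0,0]},
  ],
)

```text
t: 3.8
tool_pos: [0.4914, -0.0797, 0.1161]
orientation: [-3.142, -0.0, -0.0]
force: [0.4, -0.5, -0.2]
opening: 0.0294
```

Request:
carry_out(
  steps=[
    {"xyz":[-0.4,4.5,0],"rot":[0,0,0]},
    {"xyz":[-0.8,8.5,0],"rot":[0,0,0]},
    {"xyz":[-1.2,11.5,0],"rot":[0,0,0]},
    {"xyz":[-1.5,13.3,0],"rot":[0,0,0]},
    {"xyz":[-1.6,14.1,0],"rot":[0,0,0]},
    {"xyz":[-1.6,14.1,0],"rot":[0,0,0]},
  ],
)

```text
t: 4.4
tool_pos: [0.4758, 0.0602, 0.1159]
orientation: [3.142, 0.003, 0.0]
force: [-0.0, -0.1, -2.1]
opening: 0.0295
```

```bash
python3 -c "
from h import *
look('c');pose()"
```

```text
red 449.0 307.5 5.2 [ 0.408  -0.3897]
red 476.7 266.5 5.3 [ 0.5118 -0.4603]
yellow 431.5 241.0 6.8 [ 0.5752 -0.346 ]
green 395.5 266.2 5.9 [ 0.5107 -0.2548]
blue 391.1 238.1 6.4 [ 0.5817 -0.2434]
 side red (320.0, 449.5) (17, 24)
 side red (239.0, 414.0) (17, 23)
 side red (269.0, 207.5) (15, 18)
 side red (231.5, 189.0) (18, 13)
 side yellow (351.0, 372.5) (21, 28)
 side green (302.0, 335.0) (19, 25)
 side blue (218.0, 55.0) (33, 29)
 side blue (225.5, 92.5) (26, 30)
 side blue (343.5, 327.0) (18, 25)
 side blue (431.0, 245.0) (13, 13)
t 4.5 tcp [476.1  59.  115.8] jaw yaw 0.02 tilt [ 0.01 -0.02] F [ 0.6  0.1 -0.7] open 29.7
t 4.5 tcp [476.1  59.  115.8] jaw yaw 0.02 tilt [ 0.01 -0.02] F [ 0.6  0.1 -0.7] open 29.7
```

View pics/side_c.png

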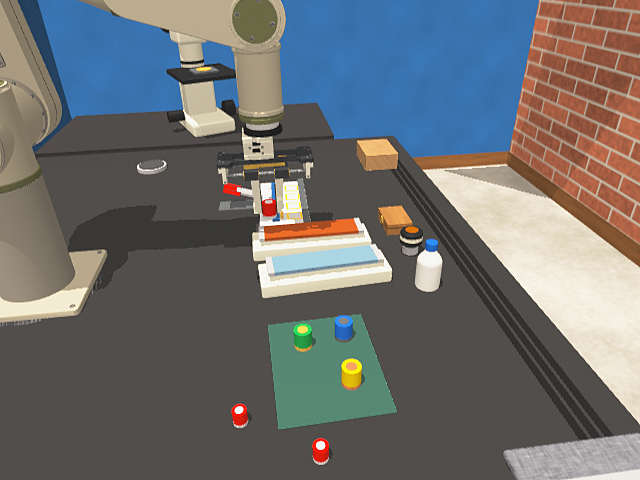

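Request:
carry_out(
  steps=[
    {"xyz":[0,0,-1],"rot":[0,0,0]},
    {"xyz":[0,0,-2.2],"rot":[0,0,0]},
    {"xyz":[0,0,-3],"rot":[0,0,0]},
    {"xyz":[0,0,-3.5],"rot":[0,0,0]},
    {"xyz":[0,0,-3.8],"rot":[0,0,0]},
    {"xyz":[0,0,-4],"rot":[0,0,0]},
    {"xyz":[0,0,-4.2],"rot":[0,0,0]},
    {"xyz":[0,0,-4.2],"rot":[0,0,0]},
  ],
)

```text
t: 5.3
tool_pos: [0.4762, 0.0597, 0.0739]
orientation: [3.142, 0.001, 0.001]
force: [-2.7, -0.8, 3.7]
opening: 0.0299
```

```bash
python3 -c "
from h import *
pose()
t=read_camera('side');cv2.imwrite('pics/d.png',cv2.resize(t[150:300,180:400],None,fx=3.6,fy=3.6,interpolation=cv2.INTER_CUBIC)[:,:,::-1]);pose()"
```

```text
t 5.3 tcp [476.2  59.7  73.9] jaw yaw 0.04 tilt [ 0.03 -0.01] F [-2.7 -0.8  3.7] open 29.9
t 5.35 tcp [476.2  59.6  74. ] jaw yaw 0.04 tilt [ 0.03 -0.01] F [-1.7 -0.8  3. ] open 29.8
```

View pics/d.png

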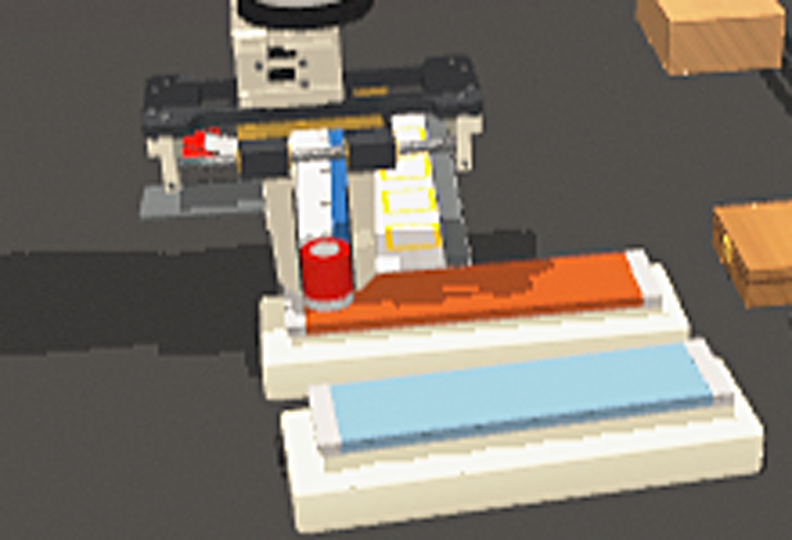

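Request:
carry_out(
  steps=[
    {"xyz":[0.48,0,0],"rot":[0,0,0]},
    {"xyz":[0.96,0,0],"rot":[0,0,0]},
    {"xyz":[1.44,0.01,0],"rot":[0,0,0]},
    {"xyz":[1.92,0.02,0],"rot":[0,0,0]},
    {"xyz":[2.4,0.03,0],"rot":[0,0,0]},
    {"xyz":[2.88,0.03,0],"rot":[0,0,0]},
    {"xyz":[3.36,0.04,0],"rot":[0,0,0]},
    {"xyz":[3.84,0.04,0],"rot":[0,0,0]},
    {"xyz":[4.32,0.05,0],"rot":[0,0,0]},
    {"xyz":[4.8,0.05,0],"rot":[0,0,0]},
  ],
)

```text
t: 6.35
tool_pos: [0.5244, 0.0602, 0.0736]
orientation: [-3.142, -0.001, 0.0]
force: [-2.6, -0.9, 3.3]
opening: 0.0296
```

Request:
carry_out(
  steps=[
    {"xyz":[0.48,0,0],"rot":[0,0,0]},
    {"xyz":[0.96,0,0],"rot":[0,0,0]},
    {"xyz":[1.44,0.01,0],"rot":[0,0,0]},
    {"xyz":[1.92,0.02,0],"rot":[0,0,0]},
    {"xyz":[2.4,0.03,0],"rot":[0,0,0]},
    {"xyz":[2.88,0.03,0],"rot":[0,0,0]},
    {"xyz":[3.36,0.04,0],"rot":[0,0,0]},
    {"xyz":[3.84,0.04,0],"rot":[0,0,0]},
    {"xyz":[4.32,0.05,0],"rot":[0,0,0]},
    {"xyz":[4.8,0.05,0],"rot":[0,0,0]},
  ],
)

```text
t: 7.35
tool_pos: [0.5724, 0.0607, 0.0736]
orientation: [-3.142, -0.001, 0.0]
force: [-1.4, -0.4, 3.2]
opening: 0.0294
```

Request:
carry_out(
  steps=[
    {"xyz":[0.48,0,0],"rot":[0,0,0]},
    {"xyz":[0.96,0,0],"rot":[0,0,0]},
    {"xyz":[1.44,0.01,0],"rot":[0,0,0]},
    {"xyz":[1.92,0.02,0],"rot":[0,0,0]},
    {"xyz":[2.4,0.03,0],"rot":[0,0,0]},
    {"xyz":[2.88,0.03,0],"rot":[0,0,0]},
    {"xyz":[3.36,0.04,0],"rot":[0,0,0]},
    {"xyz":[3.84,0.04,0],"rot":[0,0,0]},
    {"xyz":[4.32,0.05,0],"rot":[0,0,0]},
    {"xyz":[4.8,0.05,0],"rot":[0,0,0]},
  ],
)

```text
t: 8.35
tool_pos: [0.6204, 0.0612, 0.0736]
orientation: [3.142, 0.001, 0.0]
force: [-1.6, 0.1, 3.2]
opening: 0.0298
```

Request:
carry_out(
  steps=[
    {"xyz":[0.48,0,0],"rot":[0,0,0]},
    {"xyz":[0.96,0,0],"rot":[0,0,0]},
    {"xyz":[1.44,0.01,0],"rot":[0,0,0]},
    {"xyz":[1.92,0.02,0],"rot":[0,0,0]},
    {"xyz":[2.4,0.03,0],"rot":[0,0,0]},
  ],
)

```text
t: 8.85
tool_pos: [0.6444, 0.0615, 0.0736]
orientation: [3.142, 0.001, 0.0]
force: [-1.9, 0.3, 3.8]
opening: 0.0294
```

```bash
python3 -c "
from h import *
pose()
t=read_camera('side');cv2.imwrite('pics/e.png',cv2.resize(t[150:300,180:400],None,fx=3.6,fy=3.6,interpolation=cv2.INTER_CUBIC)[:,:,::-1]);pose()"
```

```text
t 8.85 tcp [644.4  61.5  73.6] jaw yaw 0.03 tilt [ 0. -0.] F [-1.9  0.3  3.8] open 29.4
t 8.9 tcp [645.   61.4  73.8] jaw yaw 0.02 tilt [0.04 0.  ] F [-1.3 -0.8  3.8] open 29.5
```

View pics/e.png

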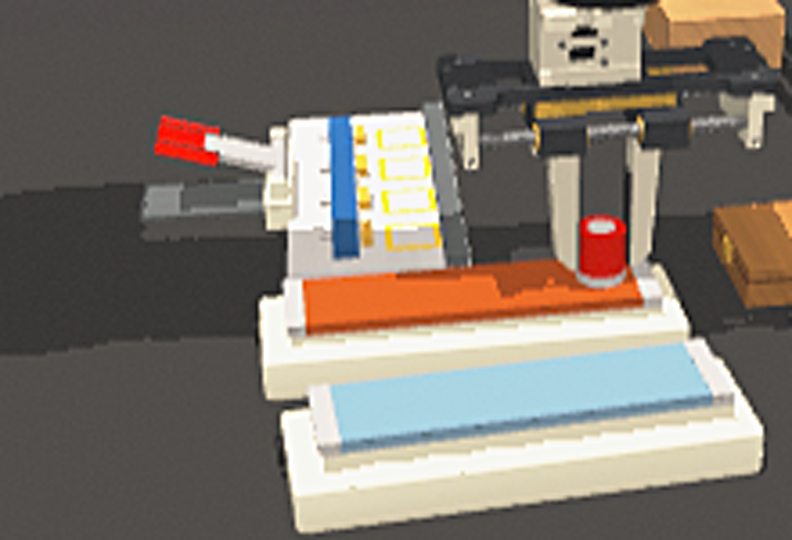

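Request:
carry_out(
  steps=[
    {"xyz":[0,0,1],"rot":[0,0,0]},
    {"xyz":[0,0,2.5],"rot":[0,0,0]},
    {"xyz":[0.3,-2.5,2.8],"rot":[0,0,0]},
    {"xyz":[0.7,-6,2.8],"rot":[0,0,0]},
    {"xyz":[1,-9.5,2.5],"rot":[0,0,0]},
    {"xyz":[1.2,-11.5,1.8],"rot":[0,0,0]},
    {"xyz":[1.2,-12,1],"rot":[0,0,0]},
    {"xyz":[1.2,-12,0.5],"rot":[0,0,0]},
    {"xyz":[1.2,-12,0.2],"rot":[0,0,0]},
    {"xyz":[1.2,-12,0],"rot":[0,0,0]},
  ],
)

```text
t: 9.9
tool_pos: [0.6558, -0.0573, 0.0735]
orientation: [-3.141, -0.003, 0.001]
force: [-2.2, -1.0, 4.5]
opening: 0.0294
```

Request:
carry_out(
  steps=[
    {"xyz":[0,0,0],"rot":[0,0,0]},
  ],
)

```text
t: 10.0
tool_pos: [0.6558, -0.0573, 0.0737]
orientation: [-3.141, -0.003, 0.001]
force: [-1.4, 0.1, 3.1]
opening: 0.0299
```

Request:
carry_out(
  steps=[
    {"xyz":[-0.48,-0.03,0],"rot":[0,0,0]},
    {"xyz":[-0.96,-0.06,0],"rot":[0,0,0]},
    {"xyz":[-1.44,-0.1,0],"rot":[0,0,0]},
    {"xyz":[-1.92,-0.13,0],"rot":[0,0,0]},
    {"xyz":[-2.4,-0.16,0],"rot":[0,0,0]},
    {"xyz":[-2.88,-0.2,0],"rot":[0,0,0]},
    {"xyz":[-3.36,-0.23,0],"rot":[0,0,0]},
    {"xyz":[-3.84,-0.26,0],"rot":[0,0,0]},
    {"xyz":[-4.32,-0.3,0],"rot":[0,0,0]},
    {"xyz":[-4.8,-0.33,0],"rot":[0,0,0]},
  ],
)

```text
t: 11.0
tool_pos: [0.6076, -0.0619, 0.0737]
orientation: [3.142, 0.001, 0.0]
force: [2.9, -0.1, 3.1]
opening: 0.0295
```

Request:
carry_out(
  steps=[
    {"xyz":[-0.48,-0.03,0],"rot":[0,0,0]},
    {"xyz":[-0.96,-0.06,0],"rot":[0,0,0]},
    {"xyz":[-1.44,-0.1,0],"rot":[0,0,0]},
    {"xyz":[-1.92,-0.13,0],"rot":[0,0,0]},
    {"xyz":[-2.4,-0.16,0],"rot":[0,0,0]},
    {"xyz":[-2.88,-0.2,0],"rot":[0,0,0]},
    {"xyz":[-3.36,-0.23,0],"rot":[0,0,0]},
    {"xyz":[-3.84,-0.26,0],"rot":[0,0,0]},
    {"xyz":[-4.32,-0.3,0],"rot":[0,0,0]},
    {"xyz":[-4.8,-0.33,0],"rot":[0,0,0]},
  ],
)

```text
t: 12.0
tool_pos: [0.5596, -0.0652, 0.0737]
orientation: [3.142, 0.001, 0.0]
force: [1.9, 0.5, 3.7]
opening: 0.0294
```

Request:
carry_out(
  steps=[
    {"xyz":[-0.48,-0.03,0],"rot":[0,0,0]},
    {"xyz":[-0.96,-0.06,0],"rot":[0,0,0]},
    {"xyz":[-1.44,-0.1,0],"rot":[0,0,0]},
    {"xyz":[-1.92,-0.13,0],"rot":[0,0,0]},
    {"xyz":[-2.4,-0.16,0],"rot":[0,0,0]},
    {"xyz":[-2.88,-0.2,0],"rot":[0,0,0]},
    {"xyz":[-3.36,-0.23,0],"rot":[0,0,0]},
    {"xyz":[-3.84,-0.26,0],"rot":[0,0,0]},
    {"xyz":[-4.32,-0.3,0],"rot":[0,0,0]},
    {"xyz":[-4.8,-0.33,0],"rot":[0,0,0]},
  ],
)

```text
t: 13.0
tool_pos: [0.5116, -0.0685, 0.0737]
orientation: [3.142, 0.001, 0.0]
force: [2.6, -0.2, 3.8]
opening: 0.0294
```

Request:
carry_out(
  steps=[
    {"xyz":[-0.48,-0.03,0],"rot":[0,0,0]},
    {"xyz":[-0.96,-0.06,0],"rot":[0,0,0]},
    {"xyz":[-1.44,-0.1,0],"rot":[0,0,0]},
    {"xyz":[-1.92,-0.13,0],"rot":[0,0,0]},
    {"xyz":[-2.4,-0.16,0],"rot":[0,0,0]},
  ],
)

```text
t: 13.5
tool_pos: [0.4876, -0.0701, 0.0736]
orientation: [3.142, 0.001, 0.0]
force: [1.6, -0.2, 3.2]
opening: 0.0296
```

```bash
python3 -c "
from h import *
pose()
t=read_camera('side');cv2.imwrite('pics/f.png',cv2.resize(t[150:300,180:400],None,fx=3.6,fy=3.6,interpolation=cv2.INTER_CUBIC)[:,:,::-1]);pose()"
```

```text
t 13.5 tcp [487.6 -70.1  73.6] jaw yaw 0.03 tilt [ 0. -0.] F [ 1.6 -0.2  3.2] open 29.6
t 13.55 tcp [486.9 -70.1  73.5] jaw yaw 0.03 tilt [-0.04  0.  ] F [ 1.1 -0.1  3.1] open 29.7
```

View pics/f.png

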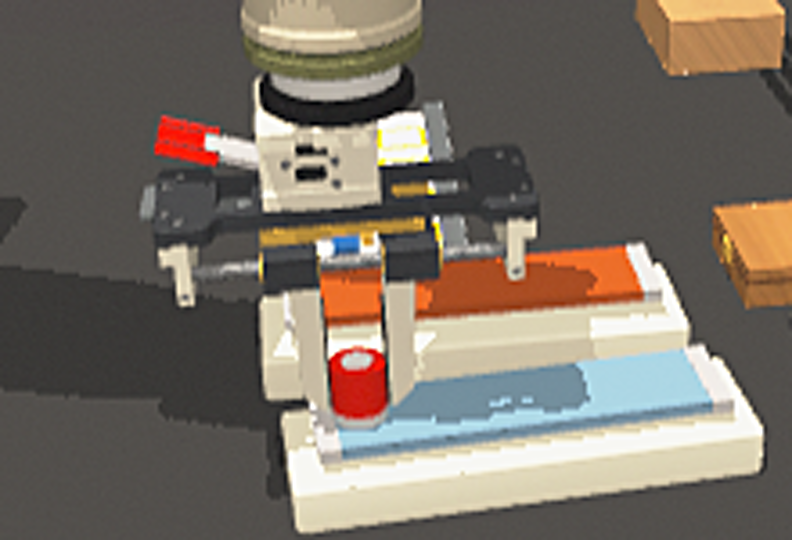

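Request:
carry_out(
  steps=[
    {"xyz":[0,0,1],"rot":[0,0,0]},
    {"xyz":[0,0,2.5],"rot":[0,0,0]},
    {"xyz":[0,2,3],"rot":[0,0,0]},
    {"xyz":[0,5.5,3],"rot":[0,0,0]},
    {"xyz":[0.5,10,3],"rot":[0,0,0]},
    {"xyz":[1,14.5,3],"rot":[0,0,0]},
    {"xyz":[2,19,3],"rot":[0,0,0]},
    {"xyz":[2.5,23.5,3],"rot":[0,0,0]},
    {"xyz":[3.5,28,3],"rot":[0,0,0]},
    {"xyz":[4,32.5,3],"rot":[0,0,0]},
  ],
)

```text
t: 14.55
tool_pos: [0.5275, 0.2566, 0.1034]
orientation: [3.141, 0.001, -0.002]
force: [0.8, -0.3, -1.0]
opening: 0.0295
```

Request:
carry_out(
  steps=[
    {"xyz":[0.4,4.5,0],"rot":[0,0,0]},
    {"xyz":[0.8,8.5,0],"rot":[0,0,0]},
    {"xyz":[1,11,0],"rot":[0,0,0]},
    {"xyz":[1.2,12.5,-1],"rot":[0,0,0]},
    {"xyz":[1.2,12.5,-2.5],"rot":[0,0,0]},
    {"xyz":[1.2,12.5,-4],"rot":[0,0,0]},
    {"xyz":[1.2,12.5,-5],"rot":[0,0,0]},
    {"xyz":[1.2,12.5,-5],"rot":[0,0,0]},
  ],
)

```text
t: 15.35
tool_pos: [0.5382, 0.3777, 0.0504]
orientation: [3.139, -0.001, -0.007]
force: [-0.7, 0.3, 0.3]
opening: 0.0297
```

```bash
python3 -c "
from h import *
look('g')
for n,(a,b,c,d) in dict(side=(140,290,180,400),top=(190,340,100,320)).items():
  t=cv2.imread(f'pics/{n}_g.png');cv2.imwrite(f'pics/g{n}.png',cv2.resize(t[a:b,c:d],None,fx=3.6,fy=3.6,interpolation=cv2.INTER_CUBIC))"
```

```text
red 449.0 307.5 5.2 [ 0.408  -0.3897]
red 476.7 266.5 5.3 [ 0.5118 -0.4603]
yellow 431.5 241.0 6.8 [ 0.5752 -0.346 ]
green 395.5 266.2 5.9 [ 0.5106 -0.2548]
blue 391.1 238.1 6.4 [ 0.5817 -0.2434]
 side red (320.0, 449.5) (17, 24)
 side red (239.0, 414.0) (17, 23)
 side red (231.5, 189.0) (18, 15)
 side yellow (351.0, 372.0) (21, 29)
 side green (302.0, 335.0) (19, 25)
 side blue (343.5, 327.0) (18, 25)
 side blue (275.0, 201.0) (9, 39)
 side blue (431.0, 245.0) (13, 13)
t 15.45 tcp [539.8 378.9  53.2] jaw yaw -0.03 tilt [-0.06 -0.04] F [ 0.9  0.9 -1. ] open 29.7
```

View pics/gside.png

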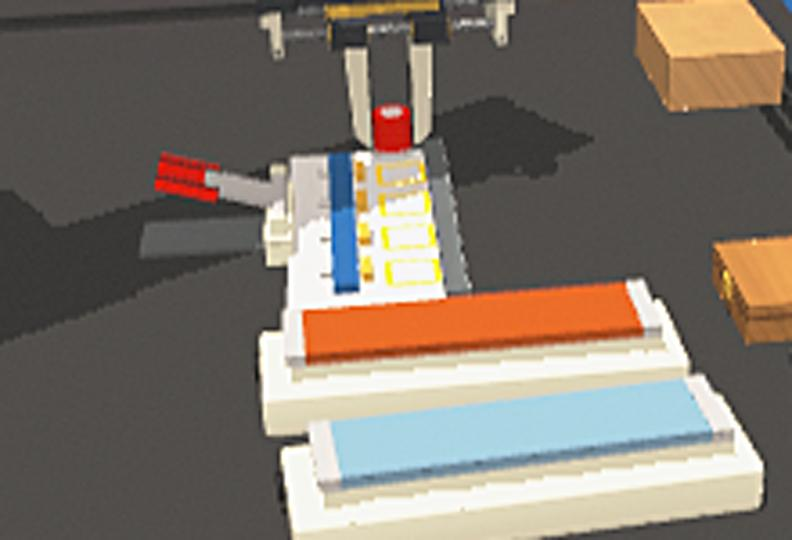

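View pics/gtop.png

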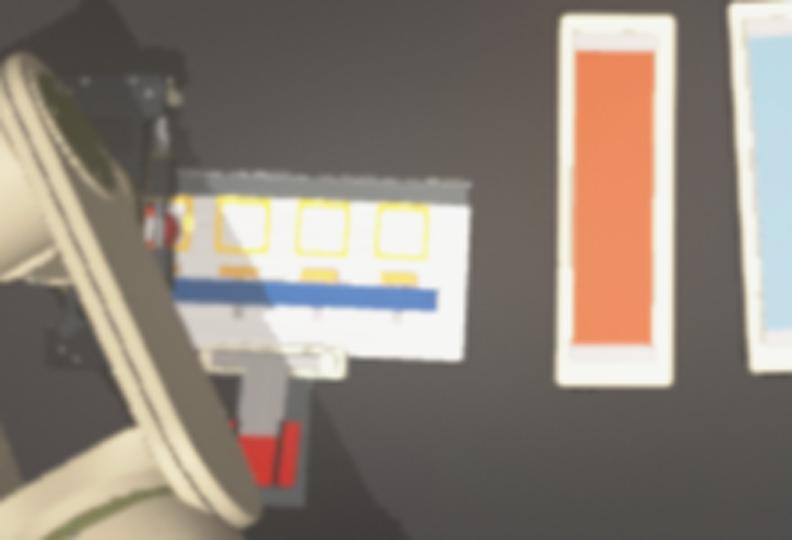

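Request:
carry_out(
  steps=[
    {"xyz":[0,0,-0.8],"rot":[0,0,0]},
    {"xyz":[0,0,-1.5],"rot":[0,0,0]},
    {"xyz":[0,0,-1.9],"rot":[0,0,0]},
    {"xyz":[0,0,-2.05],"rot":[0,0,0]},
    {"xyz":[0,0,-2.05],"rot":[0,0,0]},
  ],
)

```text
t: 15.95
tool_pos: [0.5399, 0.3799, 0.0332]
orientation: [3.141, 0.001, -0.0]
force: [-0.1, -0.9, 1.6]
opening: 0.0296
```

Request:
carry_out(
  steps=[
    {"xyz":[0,0,0],"rot":[0,0,0]},
    {"xyz":[0,0,0],"rot":[0,0,0]},
    {"xyz":[0,0,0],"rot":[0,0,0]},
  ],
  grip=0.4,
)

```text
t: 16.25
tool_pos: [0.54, 0.38, 0.0331]
orientation: [-3.141, -0.001, -0.0]
force: [-0.4, 0.6, -0.6]
opening: 0.037
```

Request:
carry_out(
  steps=[
    {"xyz":[0,0,0.7],"rot":[0,0,0]},
    {"xyz":[0,0,1.8],"rot":[0,0,0]},
    {"xyz":[0,0,3.5],"rot":[0,0,0]},
    {"xyz":[0,0,5.5],"rot":[0,0,0]},
    {"xyz":[0,-2,7],"rot":[0,0,0]},
    {"xyz":[0,-5,7.5],"rot":[0,0,0]},
    {"xyz":[0,-9,8],"rot":[0,0,0]},
    {"xyz":[0,-13.5,8],"rot":[0,0,0]},
    {"xyz":[0,-18,8],"rot":[0,0,0]},
    {"xyz":[0,-22.5,8],"rot":[0,0,0]},
  ],
  grip=0.5,
)

```text
t: 17.25
tool_pos: [0.5406, 0.1536, 0.1154]
orientation: [-3.141, -0.002, -0.005]
force: [0.6, -0.2, 0.1]
opening: 0.0466
```

```bash
python3 -c "
from h import *
look('g2')
for n,(a,b,c,d) in dict(side=(140,290,180,400),top=(190,340,100,320)).items():
  t=cv2.imread(f'pics/{n}_g2.png');cv2.imwrite(f'pics/g{n}.png',cv2.resize(t[a:b,c:d],None,fx=3.6,fy=3.6,interpolation=cv2.INTER_CUBIC))"
```

```text
red 449.0 307.5 5.2 [ 0.408  -0.3897]
red 476.7 266.5 5.3 [ 0.5118 -0.4603]
yellow 431.5 241.0 6.8 [ 0.5752 -0.346 ]
green 395.5 266.2 5.9 [ 0.5107 -0.2548]
blue 391.0 238.0 6.4 [ 0.5818 -0.2433]
 side red (320.0, 449.5) (17, 24)
 side red (239.0, 414.0) (17, 23)
 side red (231.5, 188.5) (18, 14)
 side red (289.5, 181.0) (10, 15)
 side yellow (351.0, 372.5) (21, 28)
 side green (302.0, 335.0) (19, 25)
 side blue (343.5, 327.0) (18, 25)
 side blue (275.0, 201.0) (9, 39)
 side blue (431.0, 245.0) (13, 13)
t 17.35 tcp [540.9 150.3 115.1] jaw yaw -0.22 tilt [ 0.12 -0.08] F [-0.3  0.  -0.7] open 46.5
```

View pics/gside.png

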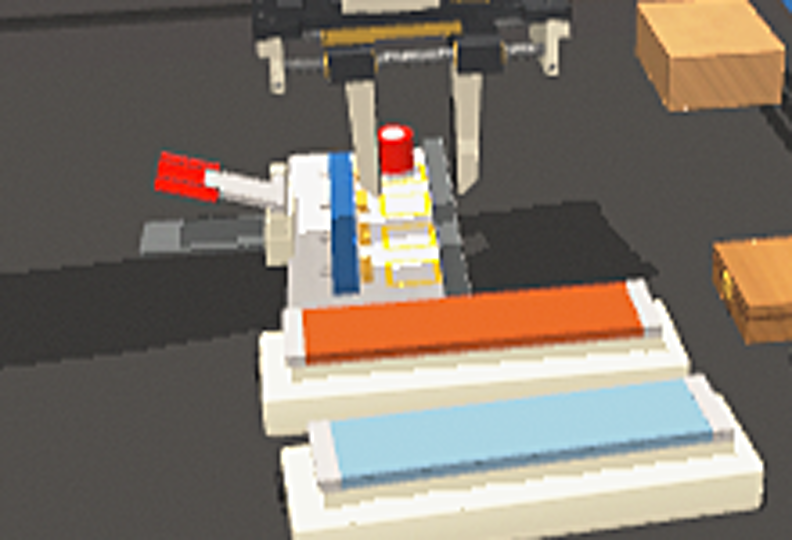

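View pics/gtop.png

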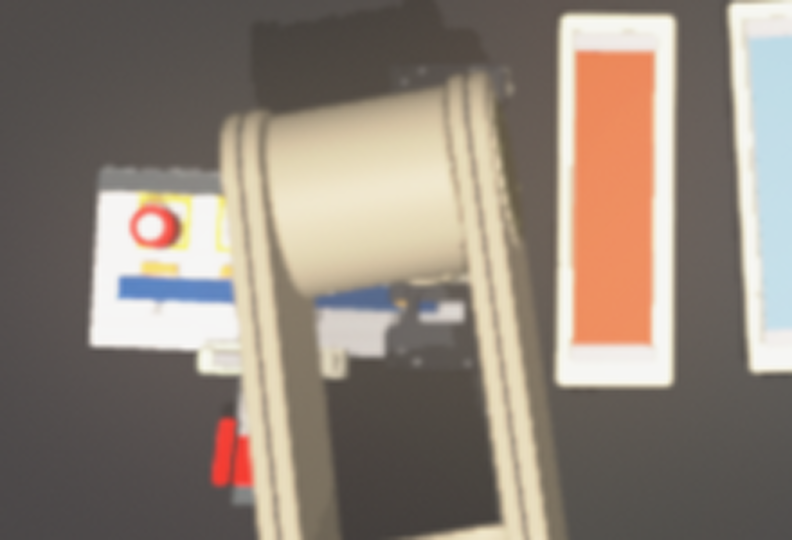

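Request:
carry_out(
  steps=[
    {"xyz":[0,-4.5,0],"rot":[0,0,0]},
    {"xyz":[0.5,-9,0],"rot":[0,0,0]},
    {"xyz":[0.8,-13.5,0],"rot":[0,0,0]},
    {"xyz":[1.2,-18,0],"rot":[0,0,0]},
    {"xyz":[1.6,-22.5,0],"rot":[0,0,0]},
    {"xyz":[2,-27,0],"rot":[0,0,0]},
    {"xyz":[2.4,-31.5,0],"rot":[0,0,0]},
    {"xyz":[2.8,-36,0],"rot":[0,0,0]},
    {"xyz":[3.1,-40.5,0],"rot":[0,0,0]},
    {"xyz":[3.3,-45,0],"rot":[0,0,0]},
  ],
)

```text
t: 18.35
tool_pos: [0.5741, -0.2966, 0.1151]
orientation: [3.141, 0.001, 0.003]
force: [0.0, 0.1, -0.2]
opening: 0.0465
```

Request:
carry_out(
  steps=[
    {"xyz":[0.1,-3,0],"rot":[0,0,0]},
    {"xyz":[0.2,-4.7,0],"rot":[0,0,0]},
    {"xyz":[0.2,-5.1,-1],"rot":[0,0,0]},
    {"xyz":[0.2,-5.1,-2.5],"rot":[0,0,0]},
    {"xyz":[0.2,-5.1,-3],"rot":[0,0,0]},
    {"xyz":[0.2,-5.1,-3],"rot":[0,0,0]},
  ],
)

```text
t: 18.95
tool_pos: [0.574, -0.3437, 0.0807]
orientation: [-3.139, -0.003, 0.005]
force: [-0.3, 1.0, 0.2]
opening: 0.0468
```

```bash
python3 -c "
from h import *
look('h')"
```

```text
green 395.5 266.2 5.9 [ 0.5107 -0.2548]
blue 391.0 238.0 6.3 [ 0.5818 -0.2433]
 side red (320.0, 449.5) (17, 24)
 side red (239.0, 414.0) (17, 23)
 side red (231.5, 189.0) (18, 15)
 side red (289.0, 181.0) (11, 15)
 side yellow (351.0, 372.5) (21, 28)
 side green (302.0, 335.0) (19, 25)
 side blue (343.5, 327.0) (18, 25)
 side blue (275.0, 201.0) (9, 39)
 side blue (431.0, 245.0) (13, 13)
t 19.05 tcp [ 575.  -344.8   82.8] jaw yaw 0.1 tilt [-0.04  0.04] F [ 0.9 -0.5  0.7] open 46.5
```

View pics/side_h.png

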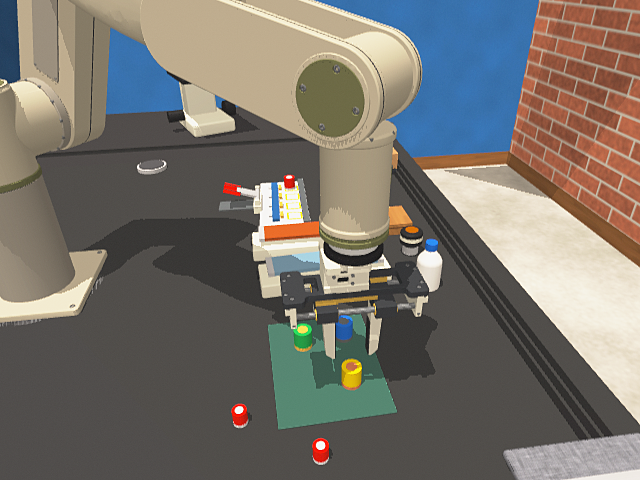

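Request:
carry_out(
  steps=[
    {"xyz":[0,0,-1.3],"rot":[0,0,0]},
    {"xyz":[0,0,-2.6],"rot":[0,0,0]},
    {"xyz":[0,0,-3.8],"rot":[0,0,0]},
    {"xyz":[0,0,-4.7],"rot":[0,0,0]},
    {"xyz":[0,0,-5.25],"rot":[0,0,0]},
    {"xyz":[0,0,-5.25],"rot":[0,0,0]},
    {"xyz":[0,0,-5.25],"rot":[0,0,0]},
  ],
)

```text
t: 19.75
tool_pos: [0.5751, -0.3462, 0.0308]
orientation: [3.141, 0.001, 0.0]
force: [-0.4, 0.6, 0.2]
opening: 0.0465
```

Request:
carry_out(
  steps=[
    {"xyz":[0,0,0],"rot":[0,0,0]},
    {"xyz":[0,0,0],"rot":[0,0,0]},
    {"xyz":[0,0,0],"rot":[0,0,0]},
    {"xyz":[0,0,0],"rot":[0,0,0]},
    {"xyz":[0,0,0],"rot":[0,0,0]},
  ],
  grip=0.1,
)

```text
t: 20.25
tool_pos: [0.5754, -0.3463, 0.0313]
orientation: [3.141, 0.001, 0.001]
force: [0.2, -0.2, 3.3]
opening: 0.0298
```

Request:
carry_out(
  steps=[
    {"xyz":[0,0,1],"rot":[0,0,0]},
    {"xyz":[0,0,3],"rot":[0,0,0]},
    {"xyz":[0,0,5],"rot":[0,0,0]},
    {"xyz":[0,1.5,7],"rot":[0,0,0]},
    {"xyz":[-1,4.5,8],"rot":[0,0,0]},
    {"xyz":[-2,8.5,8.5],"rot":[0,0,0]},
    {"xyz":[-3,13,8.5],"rot":[0,0,0]},
    {"xyz":[-4.5,17.5,8.5],"rot":[0,0,0]},
    {"xyz":[-6,22,8.5],"rot":[0,0,0]},
    {"xyz":[-7,26.5,8.5],"rot":[0,0,0]},
  ],
)

```text
t: 21.25
tool_pos: [0.5036, -0.0794, 0.1159]
orientation: [-3.141, -0.0, 0.0]
force: [0.5, 0.3, -0.3]
opening: 0.0294
```

Request:
carry_out(
  steps=[
    {"xyz":[-1,4.5,0],"rot":[0,0,0]},
    {"xyz":[-1.8,8.5,0],"rot":[0,0,0]},
    {"xyz":[-2.4,11.5,0],"rot":[0,0,0]},
    {"xyz":[-2.8,13.3,0],"rot":[0,0,0]},
    {"xyz":[-2.9,14.1,0],"rot":[0,0,0]},
    {"xyz":[-2.9,14.1,-1],"rot":[0,0,0]},
    {"xyz":[-2.9,14.1,-2],"rot":[0,0,0]},
    {"xyz":[-2.9,14.1,-2.5],"rot":[0,0,0]},
    {"xyz":[-2.9,14.1,-2.5],"rot":[0,0,0]},
  ],
)

```text
t: 22.15
tool_pos: [0.4749, 0.059, 0.0889]
orientation: [3.141, -0.001, -0.005]
force: [-0.7, 0.2, -0.8]
opening: 0.0295
```

```bash
python3 -c "
from h import *
look('i')
t=cv2.imread('pics/side_i.png');cv2.imwrite('pics/i.png',cv2.resize(t[150:300,180:400],None,fx=3.6,fy=3.6,interpolation=cv2.INTER_CUBIC))"
```

```text
red 449.0 307.5 5.2 [ 0.408  -0.3897]
red 476.7 266.5 5.3 [ 0.5118 -0.4603]
green 395.5 266.2 5.9 [ 0.5106 -0.2548]
blue 391.1 238.1 6.4 [ 0.5817 -0.2434]
 side red (320.0, 449.5) (17, 24)
 side red (239.0, 414.0) (17, 23)
 side yellow (269.0, 218.5) (15, 18)
 side green (302.0, 335.0) (19, 25)
 side blue (225.5, 92.5) (26, 30)
 side blue (343.5, 327.0) (18, 25)
 side blue (218.5, 61.5) (32, 16)
 side blue (431.0, 245.0) (13, 13)
t 22.25 tcp [475.8  59.3  90.2] jaw yaw -0.03 tilt [-0.06 -0.01] F [-0.1 -0.4 -1.5] open 29.6
```

View pics/i.png

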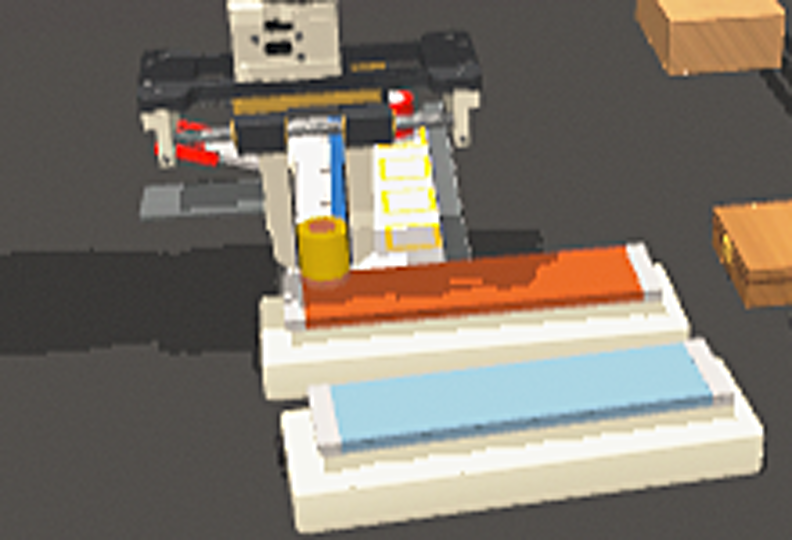

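Request:
carry_out(
  steps=[
    {"xyz":[0,0,-0.7],"rot":[0,0,0]},
    {"xyz":[0,0,-1.1],"rot":[0,0,0]},
    {"xyz":[0,0,-1.4],"rot":[0,0,0]},
    {"xyz":[0,0,-1.7],"rot":[0,0,0]},
    {"xyz":[0,0,-1.7],"rot":[0,0,0]},
  ],
)

```text
t: 22.75
tool_pos: [0.476, 0.0599, 0.0736]
orientation: [3.141, 0.001, -0.0]
force: [-1.5, -1.4, 3.1]
opening: 0.0293
```

Request:
carry_out(
  steps=[
    {"xyz":[0.48,0,0],"rot":[0,0,0]},
    {"xyz":[0.96,0,0],"rot":[0,0,0]},
    {"xyz":[1.44,0.01,0],"rot":[0,0,0]},
    {"xyz":[1.92,0.02,0],"rot":[0,0,0]},
    {"xyz":[2.4,0.03,0],"rot":[0,0,0]},
    {"xyz":[2.88,0.03,0],"rot":[0,0,0]},
    {"xyz":[3.36,0.04,0],"rot":[0,0,0]},
    {"xyz":[3.84,0.04,0],"rot":[0,0,0]},
    {"xyz":[4.32,0.05,0],"rot":[0,0,0]},
    {"xyz":[4.8,0.05,0],"rot":[0,0,0]},
  ],
)

```text
t: 23.75
tool_pos: [0.5244, 0.0604, 0.0736]
orientation: [-3.142, -0.001, 0.0]
force: [-2.2, -0.1, 3.2]
opening: 0.0294
```

Request:
carry_out(
  steps=[
    {"xyz":[0.48,0,0],"rot":[0,0,0]},
    {"xyz":[0.96,0,0],"rot":[0,0,0]},
    {"xyz":[1.44,0.01,0],"rot":[0,0,0]},
    {"xyz":[1.92,0.02,0],"rot":[0,0,0]},
    {"xyz":[2.4,0.03,0],"rot":[0,0,0]},
    {"xyz":[2.88,0.03,0],"rot":[0,0,0]},
    {"xyz":[3.36,0.04,0],"rot":[0,0,0]},
    {"xyz":[3.84,0.04,0],"rot":[0,0,0]},
    {"xyz":[4.32,0.05,0],"rot":[0,0,0]},
    {"xyz":[4.8,0.05,0],"rot":[0,0,0]},
  ],
)

```text
t: 24.75
tool_pos: [0.5724, 0.061, 0.0736]
orientation: [3.142, 0.001, -0.0]
force: [-2.4, 0.3, 3.0]
opening: 0.0291
```

Request:
carry_out(
  steps=[
    {"xyz":[0.48,0,0],"rot":[0,0,0]},
    {"xyz":[0.96,0,0],"rot":[0,0,0]},
    {"xyz":[1.44,0.01,0],"rot":[0,0,0]},
    {"xyz":[1.92,0.02,0],"rot":[0,0,0]},
    {"xyz":[2.4,0.03,0],"rot":[0,0,0]},
    {"xyz":[2.88,0.03,0],"rot":[0,0,0]},
    {"xyz":[3.36,0.04,0],"rot":[0,0,0]},
    {"xyz":[3.84,0.04,0],"rot":[0,0,0]},
    {"xyz":[4.32,0.05,0],"rot":[0,0,0]},
    {"xyz":[4.8,0.05,0],"rot":[0,0,0]},
  ],
)

```text
t: 25.75
tool_pos: [0.6204, 0.0615, 0.0736]
orientation: [-3.142, -0.001, 0.0]
force: [-2.0, -1.1, 3.0]
opening: 0.0295
```

Request:
carry_out(
  steps=[
    {"xyz":[0.48,0,0],"rot":[0,0,0]},
    {"xyz":[0.96,0,0],"rot":[0,0,0]},
    {"xyz":[1.44,0.01,0],"rot":[0,0,0]},
    {"xyz":[1.92,0.02,0],"rot":[0,0,0]},
    {"xyz":[2.4,0.03,0],"rot":[0,0,0]},
  ],
)

```text
t: 26.25
tool_pos: [0.6443, 0.0618, 0.0736]
orientation: [-3.142, -0.001, 0.0]
force: [-2.2, -0.4, 3.4]
opening: 0.0298
```

```bash
python3 -c "
from h import *
pose()
t=read_camera('side');cv2.imwrite('pics/k.png',cv2.resize(t[150:300,180:400],None,fx=3.6,fy=3.6,interpolation=cv2.INTER_CUBIC)[:,:,::-1]);pose()"
```

```text
t 26.25 tcp [644.3  61.8  73.6] jaw yaw 0.03 tilt [-0.  0.] F [-2.2 -0.4  3.4] open 29.8
t 26.3 tcp [645.   61.8  73.8] jaw yaw 0.03 tilt [0.04 0.  ] F [-0.4 -0.6  3.5] open 29.5
```

View pics/k.png

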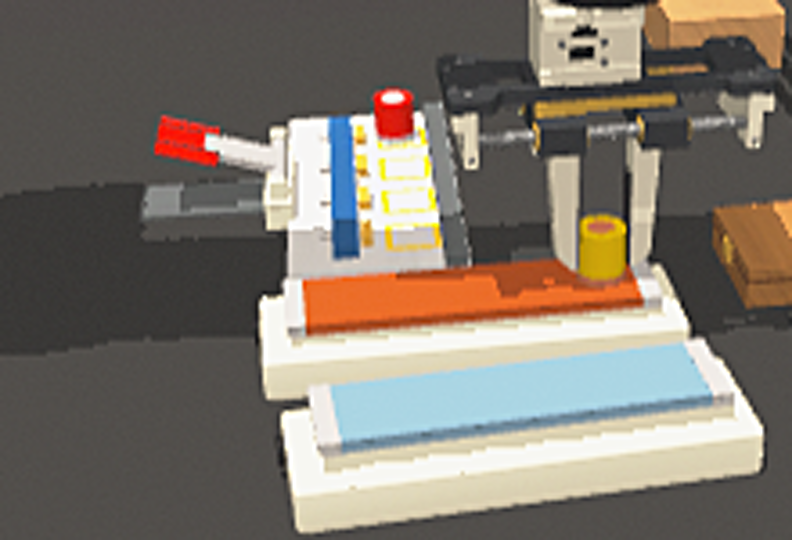

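Now the fine stroke, then transport to nest1 (0.538, 0.324).

Request:
carry_out(
  steps=[
    {"xyz":[0,0,1],"rot":[0,0,0]},
    {"xyz":[0,0,2.5],"rot":[0,0,0]},
    {"xyz":[0.3,-2.5,2.8],"rot":[0,0,0]},
    {"xyz":[0.7,-6,2.8],"rot":[0,0,0]},
    {"xyz":[1,-9.5,2.5],"rot":[0,0,0]},
    {"xyz":[1.2,-11.5,1.8],"rot":[0,0,0]},
    {"xyz":[1.2,-12,1],"rot":[0,0,0]},
    {"xyz":[1.2,-12,0.5],"rot":[0,0,0]},
    {"xyz":[1.2,-12,0.2],"rot":[0,0,0]},
    {"xyz":[1.2,-12,0],"rot":[0,0,0]},
  ],
)

```text
t: 27.3
tool_pos: [0.6558, -0.057, 0.0735]
orientation: [-3.142, -0.003, 0.001]
force: [-2.4, -0.2, 2.4]
opening: 0.0293
```

Request:
carry_out(
  steps=[
    {"xyz":[0,0,0],"rot":[0,0,0]},
  ],
)

```text
t: 27.4
tool_pos: [0.6558, -0.0571, 0.0737]
orientation: [-3.141, -0.003, 0.001]
force: [-2.7, 0.9, 3.5]
opening: 0.0292
```

Request:
carry_out(
  steps=[
    {"xyz":[-0.48,-0.03,0],"rot":[0,0,0]},
    {"xyz":[-0.96,-0.06,0],"rot":[0,0,0]},
    {"xyz":[-1.44,-0.1,0],"rot":[0,0,0]},
    {"xyz":[-1.92,-0.13,0],"rot":[0,0,0]},
    {"xyz":[-2.4,-0.16,0],"rot":[0,0,0]},
    {"xyz":[-2.88,-0.2,0],"rot":[0,0,0]},
    {"xyz":[-3.36,-0.23,0],"rot":[0,0,0]},
    {"xyz":[-3.84,-0.26,0],"rot":[0,0,0]},
    {"xyz":[-4.32,-0.3,0],"rot":[0,0,0]},
    {"xyz":[-4.8,-0.33,0],"rot":[0,0,0]},
  ],
)

```text
t: 28.4
tool_pos: [0.6076, -0.0616, 0.0737]
orientation: [3.142, 0.001, 0.0]
force: [3.2, 0.8, 2.9]
opening: 0.0297
```

Request:
carry_out(
  steps=[
    {"xyz":[-0.48,-0.03,0],"rot":[0,0,0]},
    {"xyz":[-0.96,-0.06,0],"rot":[0,0,0]},
    {"xyz":[-1.44,-0.1,0],"rot":[0,0,0]},
    {"xyz":[-1.92,-0.13,0],"rot":[0,0,0]},
    {"xyz":[-2.4,-0.16,0],"rot":[0,0,0]},
    {"xyz":[-2.88,-0.2,0],"rot":[0,0,0]},
    {"xyz":[-3.36,-0.23,0],"rot":[0,0,0]},
    {"xyz":[-3.84,-0.26,0],"rot":[0,0,0]},
    {"xyz":[-4.32,-0.3,0],"rot":[0,0,0]},
    {"xyz":[-4.8,-0.33,0],"rot":[0,0,0]},
  ],
)

```text
t: 29.4
tool_pos: [0.5596, -0.0649, 0.0736]
orientation: [3.142, 0.001, 0.0]
force: [2.8, 0.7, 3.8]
opening: 0.0294
```

Request:
carry_out(
  steps=[
    {"xyz":[-0.48,-0.03,0],"rot":[0,0,0]},
    {"xyz":[-0.96,-0.06,0],"rot":[0,0,0]},
    {"xyz":[-1.44,-0.1,0],"rot":[0,0,0]},
    {"xyz":[-1.92,-0.13,0],"rot":[0,0,0]},
    {"xyz":[-2.4,-0.16,0],"rot":[0,0,0]},
    {"xyz":[-2.88,-0.2,0],"rot":[0,0,0]},
    {"xyz":[-3.36,-0.23,0],"rot":[0,0,0]},
    {"xyz":[-3.84,-0.26,0],"rot":[0,0,0]},
    {"xyz":[-4.32,-0.3,0],"rot":[0,0,0]},
    {"xyz":[-4.8,-0.33,0],"rot":[0,0,0]},
  ],
)

```text
t: 30.4
tool_pos: [0.5115, -0.0682, 0.0736]
orientation: [-3.142, -0.001, 0.0]
force: [2.2, -0.0, 3.7]
opening: 0.0297
```

Request:
carry_out(
  steps=[
    {"xyz":[-0.48,-0.03,0],"rot":[0,0,0]},
    {"xyz":[-0.96,-0.06,0],"rot":[0,0,0]},
    {"xyz":[-1.44,-0.1,0],"rot":[0,0,0]},
    {"xyz":[-1.92,-0.13,0],"rot":[0,0,0]},
    {"xyz":[-2.4,-0.16,0],"rot":[0,0,0]},
  ],
)

```text
t: 30.9
tool_pos: [0.4876, -0.0698, 0.0736]
orientation: [3.142, 0.001, -0.0]
force: [2.0, -0.4, 3.3]
opening: 0.0291
```

```bash
python3 -c "
from h import *
look('l')"
```

```text
red 449.0 307.5 5.2 [ 0.408  -0.3897]
red 476.7 266.5 5.3 [ 0.5118 -0.4603]
green 395.5 266.2 5.9 [ 0.5107 -0.2548]
blue 391.0 238.1 6.3 [ 0.5816 -0.2433]
 side red (320.0, 449.5) (17, 24)
 side red (239.0, 414.0) (17, 23)
 side red (231.5, 188.5) (18, 14)
 side yellow (278.5, 256.0) (16, 21)
 side green (302.0, 335.0) (19, 25)
 side blue (227.5, 94.5) (30, 26)
 side blue (343.5, 327.0) (18, 25)
 side blue (431.0, 245.0) (13, 13)
t 31.0 tcp [486.9 -69.8  73.4] jaw yaw 0.03 tilt [-0.07  0.  ] F [-1.1 -1.1  3.4] open 29.1
```

Request:
carry_out(
  steps=[
    {"xyz":[0,0,1],"rot":[0,0,0]},
    {"xyz":[0,0,2.5],"rot":[0,0,0]},
    {"xyz":[0,2,3],"rot":[0,0,0]},
    {"xyz":[0,5.5,3],"rot":[0,0,0]},
    {"xyz":[0.5,10,3],"rot":[0,0,0]},
    {"xyz":[1,14.5,3],"rot":[0,0,0]},
    {"xyz":[2,19,3],"rot":[0,0,0]},
    {"xyz":[2.5,23.5,3],"rot":[0,0,0]},
    {"xyz":[3.5,28,3],"rot":[0,0,0]},
    {"xyz":[4,32,3],"rot":[0,0,0]},
  ],
)

```text
t: 32.0
tool_pos: [0.5275, 0.2523, 0.1034]
orientation: [3.141, 0.002, -0.002]
force: [0.4, -0.9, -0.6]
opening: 0.0296
```

Request:
carry_out(
  steps=[
    {"xyz":[0.4,3.5,0],"rot":[0,0,0]},
    {"xyz":[0.8,6,0],"rot":[0,0,0]},
    {"xyz":[1,7.2,0],"rot":[0,0,0]},
    {"xyz":[1,7.4,-1],"rot":[0,0,0]},
    {"xyz":[1,7.4,-2.5],"rot":[0,0,0]},
    {"xyz":[1,7.4,-4],"rot":[0,0,0]},
    {"xyz":[1,7.4,-5],"rot":[0,0,0]},
    {"xyz":[1,7.4,-5],"rot":[0,0,0]},
  ],
)

```text
t: 32.8
tool_pos: [0.5362, 0.3223, 0.0504]
orientation: [3.139, -0.001, -0.007]
force: [-0.4, -0.7, -1.2]
opening: 0.0292
```

```bash
python3 -c "
from h import *
look('g3')
t=cv2.imread('pics/side_g3.png');cv2.imwrite('pics/gside3.png',cv2.resize(t[140:290,180:400],None,fx=3.6,fy=3.6,interpolation=cv2.INTER_CUBIC))"
```

```text
red 449.0 307.5 5.2 [ 0.408  -0.3897]
red 476.7 266.5 5.3 [ 0.5118 -0.4603]
green 395.5 266.2 5.9 [ 0.5107 -0.2548]
blue 391.1 238.1 6.4 [ 0.5817 -0.2434]
 side red (320.0, 449.5) (17, 24)
 side red (239.0, 414.0) (17, 23)
 side red (231.5, 189.0) (18, 15)
 side yellow (289.5, 183.5) (12, 14)
 side green (302.0, 335.0) (19, 25)
 side blue (343.5, 327.0) (18, 25)
 side blue (275.0, 201.5) (9, 38)
 side blue (431.0, 245.0) (13, 13)
t 32.9 tcp [537.8 323.5  53.2] jaw yaw -0.01 tilt [-0.05 -0.03] F [-0.   0.1 -0.8] open 29.7
```

View pics/gside3.png

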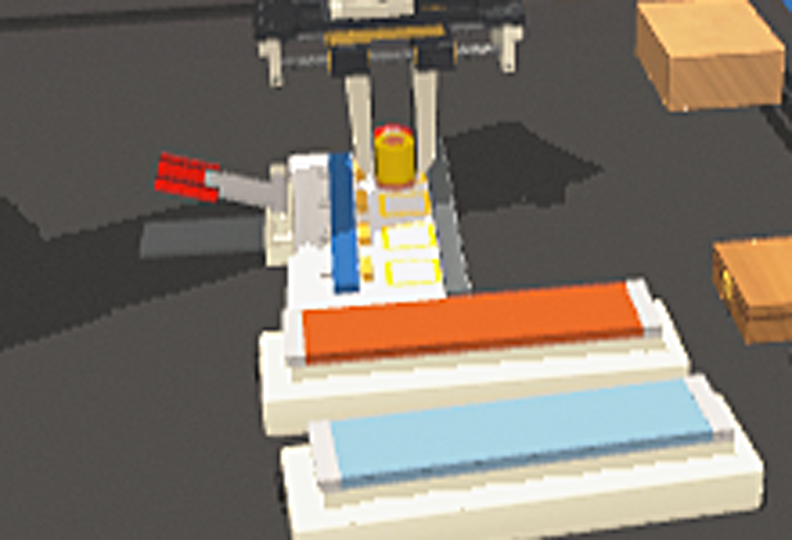

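Request:
carry_out(
  steps=[
    {"xyz":[0,0,-0.8],"rot":[0,0,0]},
    {"xyz":[0,0,-1.5],"rot":[0,0,0]},
    {"xyz":[0,0,-1.9],"rot":[0,0,0]},
    {"xyz":[0,0,-2.05],"rot":[0,0,0]},
    {"xyz":[0,0,-2.05],"rot":[0,0,0]},
  ],
)

```text
t: 33.4
tool_pos: [0.5379, 0.3243, 0.0333]
orientation: [3.142, 0.001, -0.0]
force: [-2.2, -1.0, 2.1]
opening: 0.0292
```

Request:
carry_out(
  steps=[
    {"xyz":[0,0,0],"rot":[0,0,0]},
    {"xyz":[0,0,0],"rot":[0,0,0]},
    {"xyz":[0,0,0],"rot":[0,0,0]},
  ],
  grip=0.4,
)

```text
t: 33.7
tool_pos: [0.538, 0.3243, 0.0331]
orientation: [-3.142, -0.001, -0.0]
force: [0.8, -0.3, 0.1]
opening: 0.0372
```

Request:
carry_out(
  steps=[
    {"xyz":[0,0,0.7],"rot":[0,0,0]},
    {"xyz":[0,0,1.8],"rot":[0,0,0]},
    {"xyz":[0,0,3.5],"rot":[0,0,0]},
    {"xyz":[0,0,5.5],"rot":[0,0,0]},
    {"xyz":[0,-2,7],"rot":[0,0,0]},
    {"xyz":[0,-5,7.5],"rot":[0,0,0]},
    {"xyz":[0,-9,8],"rot":[0,0,0]},
    {"xyz":[0,-13.5,8],"rot":[0,0,0]},
    {"xyz":[0,-18,8],"rot":[0,0,0]},
    {"xyz":[0,-22.5,8],"rot":[0,0,0]},
  ],
  grip=0.5,
)

```text
t: 34.7
tool_pos: [0.5385, 0.0978, 0.1154]
orientation: [-3.141, -0.002, -0.004]
force: [0.6, -0.7, -0.3]
opening: 0.0465
```

Request:
carry_out(
  steps=[
    {"xyz":[-0.2,-4.5,0],"rot":[0,0,0]},
    {"xyz":[-0.5,-9,0],"rot":[0,0,0]},
    {"xyz":[-0.8,-13.5,0],"rot":[0,0,0]},
    {"xyz":[-1.2,-18,0],"rot":[0,0,0]},
    {"xyz":[-1.6,-22.5,0],"rot":[0,0,0]},
    {"xyz":[-2,-27,0],"rot":[0,0,0]},
    {"xyz":[-2.5,-31,0],"rot":[0,0,0]},
    {"xyz":[-2.7,-34,0],"rot":[0,0,0]},
    {"xyz":[-2.75,-35.3,0],"rot":[0,0,0]},
    {"xyz":[-2.75,-35.3,0],"rot":[0,0,0]},
  ],
)

```text
t: 35.7
tool_pos: [0.5108, -0.2554, 0.1145]
orientation: [3.141, -0.003, 0.002]
force: [0.5, 0.2, 0.1]
opening: 0.0467
```

```bash
python3 -c "
from h import *
look('m')"
```

```text
yellow 165.6 251.8 7.7 [0.5413 0.3247]
 side red (320.0, 449.5) (17, 24)
 side red (239.0, 414.0) (17, 23)
 side red (231.5, 188.5) (18, 14)
 side green (302.0, 335.0) (19, 25)
 side blue (234.5, 93.5) (44, 28)
 side blue (343.5, 327.0) (18, 25)
 side blue (431.0, 245.0) (13, 13)
t 35.8 tcp [ 510.8 -252.9  113.8] jaw yaw 0.03 tilt [0.03 0.02] F [-0.1  0.1  0.3] open 46.5
```

View pics/side_m.png

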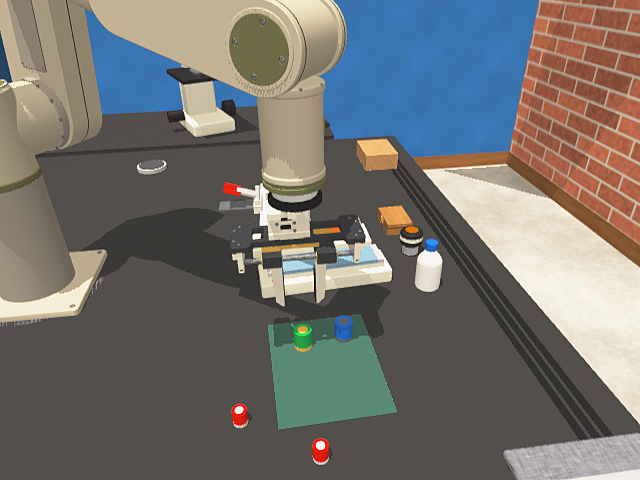

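View pics/top_m.png

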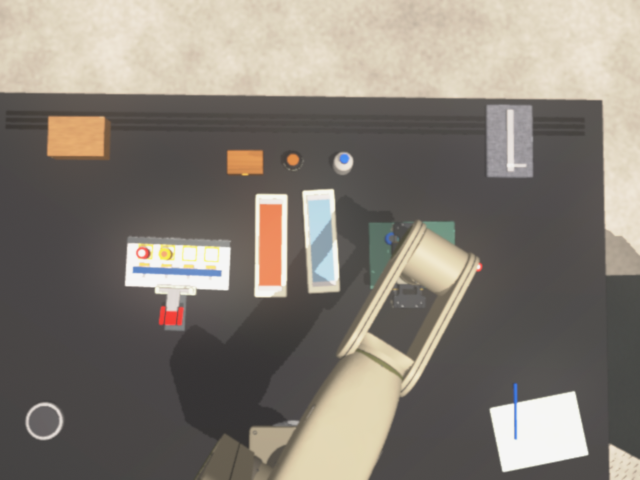

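Red (143,253) and yellow (165,254) stand in nests 0 and 1. Now green: commanded (0.5105,-0.254,0.1135) → down 8.25.

Request:
carry_out(
  steps=[
    {"xyz":[0,0,-1],"rot":[0,0,0]},
    {"xyz":[0,0,-2.5],"rot":[0,0,0]},
    {"xyz":[0,0,-4.5],"rot":[0,0,0]},
    {"xyz":[0,0,-6],"rot":[0,0,0]},
    {"xyz":[0,0,-7.2],"rot":[0,0,0]},
    {"xyz":[0,0,-8],"rot":[0,0,0]},
    {"xyz":[0,0,-8.25],"rot":[0,0,0]},
    {"xyz":[0,0,-8.25],"rot":[0,0,0]},
    {"xyz":[0,0,-8.25],"rot":[0,0,0]},
  ],
)

```text
t: 36.7
tool_pos: [0.511, -0.2541, 0.0314]
orientation: [3.141, 0.001, 0.002]
force: [1.0, -1.0, -0.2]
opening: 0.0467
```

Request:
carry_out(
  steps=[
    {"xyz":[0,0,0],"rot":[0,0,0]},
    {"xyz":[0,0,0],"rot":[0,0,0]},
    {"xyz":[0,0,0],"rot":[0,0,0]},
    {"xyz":[0,0,0],"rot":[0,0,0]},
    {"xyz":[0,0,0],"rot":[0,0,0]},
  ],
  grip=0.1,
)

```text
t: 37.2
tool_pos: [0.5109, -0.254, 0.0312]
orientation: [3.141, 0.001, 0.001]
force: [-0.4, 0.5, 3.5]
opening: 0.0294
```

Request:
carry_out(
  steps=[
    {"xyz":[0,0,1],"rot":[0,0,0]},
    {"xyz":[0,0,3],"rot":[0,0,0]},
    {"xyz":[0,0,5],"rot":[0,0,0]},
    {"xyz":[0,1.5,7],"rot":[0,0,0]},
    {"xyz":[-0.5,4.5,8],"rot":[0,0,0]},
    {"xyz":[-1,8.5,8.5],"rot":[0,0,0]},
    {"xyz":[-1.5,13,8.5],"rot":[0,0,0]},
    {"xyz":[-2,17.5,8.5],"rot":[0,0,0]},
    {"xyz":[-2.5,22,8.5],"rot":[0,0,0]},
    {"xyz":[-3,26,8.5],"rot":[0,0,0]},
  ],
)

```text
t: 38.2
tool_pos: [0.4798, 0.0082, 0.1161]
orientation: [-3.141, -0.001, -0.0]
force: [0.8, -1.2, -1.3]
opening: 0.0296
```

Request:
carry_out(
  steps=[
    {"xyz":[-0.3,3,0],"rot":[0,0,0]},
    {"xyz":[-0.45,4.8,0],"rot":[0,0,0]},
    {"xyz":[-0.45,5.4,0],"rot":[0,0,0]},
    {"xyz":[-0.45,5.4,-1],"rot":[0,0,0]},
    {"xyz":[-0.45,5.4,-2],"rot":[0,0,0]},
    {"xyz":[-0.45,5.4,-2.5],"rot":[0,0,0]},
    {"xyz":[-0.45,5.4,-2.5],"rot":[0,0,0]},
  ],
)

```text
t: 38.9
tool_pos: [0.4749, 0.0593, 0.0889]
orientation: [3.141, -0.001, -0.005]
force: [0.1, -0.2, -0.6]
opening: 0.0293
```

```bash
python3 -c "
from h import *
look('n')
t=cv2.imread('pics/side_n.png');cv2.imwrite('pics/n.png',cv2.resize(t[150:300,180:400],None,fx=3.6,fy=3.6,interpolation=cv2.INTER_CUBIC))"
```

```text
red 449.0 307.5 5.2 [ 0.408  -0.3897]
red 476.7 266.5 5.3 [ 0.5118 -0.4603]
yellow 165.6 251.8 7.7 [0.5413 0.3247]
blue 391.1 238.1 6.4 [ 0.5817 -0.2434]
 side red (320.0, 449.5) (17, 24)
 side red (239.0, 414.0) (17, 23)
 side green (269.0, 218.0) (15, 17)
 side blue (225.5, 92.5) (26, 30)
 side blue (343.5, 327.0) (18, 25)
 side blue (218.5, 61.5) (32, 16)
 side blue (431.0, 245.0) (13, 13)
t 39.0 tcp [475.7  59.6  90.2] jaw yaw -0.03 tilt [-0.06 -0.01] F [-0.5  0.5  0. ] open 29.3
```

View pics/n.png

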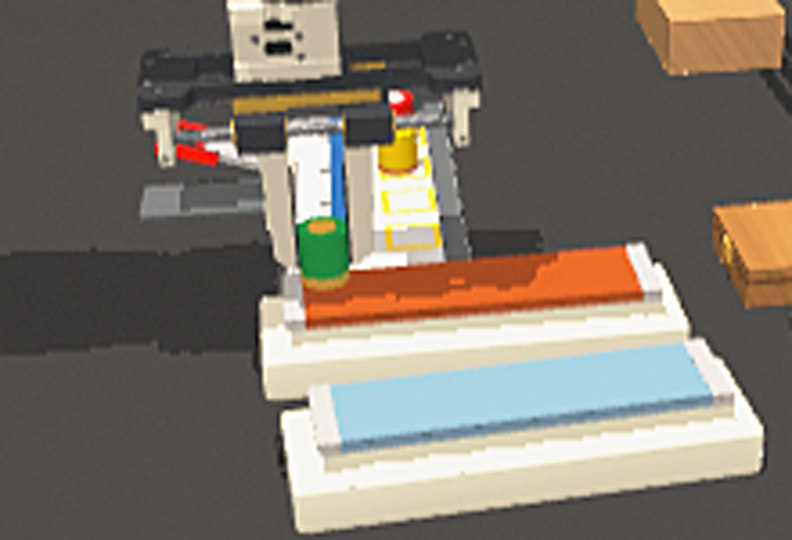

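Green is held upright above the coarse strip's near end; the same strokes follow.

Request:
carry_out(
  steps=[
    {"xyz":[0,0,-0.7],"rot":[0,0,0]},
    {"xyz":[0,0,-1.1],"rot":[0,0,0]},
    {"xyz":[0,0,-1.4],"rot":[0,0,0]},
    {"xyz":[0,0,-1.7],"rot":[0,0,0]},
    {"xyz":[0,0,-1.7],"rot":[0,0,0]},
  ],
)

```text
t: 39.5
tool_pos: [0.4759, 0.0602, 0.0735]
orientation: [3.141, 0.001, -0.0]
force: [-1.8, -1.5, 4.3]
opening: 0.0297
```

Request:
carry_out(
  steps=[
    {"xyz":[0.48,0,0],"rot":[0,0,0]},
    {"xyz":[0.96,0,0],"rot":[0,0,0]},
    {"xyz":[1.44,0.01,0],"rot":[0,0,0]},
    {"xyz":[1.92,0.02,0],"rot":[0,0,0]},
    {"xyz":[2.4,0.03,0],"rot":[0,0,0]},
    {"xyz":[2.88,0.03,0],"rot":[0,0,0]},
    {"xyz":[3.36,0.04,0],"rot":[0,0,0]},
    {"xyz":[3.84,0.04,0],"rot":[0,0,0]},
    {"xyz":[4.32,0.05,0],"rot":[0,0,0]},
    {"xyz":[4.8,0.05,0],"rot":[0,0,0]},
  ],
)

```text
t: 40.5
tool_pos: [0.5244, 0.0608, 0.0736]
orientation: [-3.142, -0.001, 0.0]
force: [-2.9, 0.6, 3.5]
opening: 0.0292
```

Request:
carry_out(
  steps=[
    {"xyz":[0.48,0,0],"rot":[0,0,0]},
    {"xyz":[0.96,0,0],"rot":[0,0,0]},
    {"xyz":[1.44,0.01,0],"rot":[0,0,0]},
    {"xyz":[1.92,0.02,0],"rot":[0,0,0]},
    {"xyz":[2.4,0.03,0],"rot":[0,0,0]},
    {"xyz":[2.88,0.03,0],"rot":[0,0,0]},
    {"xyz":[3.36,0.04,0],"rot":[0,0,0]},
    {"xyz":[3.84,0.04,0],"rot":[0,0,0]},
    {"xyz":[4.32,0.05,0],"rot":[0,0,0]},
    {"xyz":[4.8,0.05,0],"rot":[0,0,0]},
  ],
)

```text
t: 41.5
tool_pos: [0.5724, 0.0613, 0.0736]
orientation: [-3.142, -0.001, -0.0]
force: [-3.2, -0.2, 3.7]
opening: 0.0295
```

Request:
carry_out(
  steps=[
    {"xyz":[0.48,0,0],"rot":[0,0,0]},
    {"xyz":[0.96,0,0],"rot":[0,0,0]},
    {"xyz":[1.44,0.01,0],"rot":[0,0,0]},
    {"xyz":[1.92,0.02,0],"rot":[0,0,0]},
    {"xyz":[2.4,0.03,0],"rot":[0,0,0]},
    {"xyz":[2.88,0.03,0],"rot":[0,0,0]},
    {"xyz":[3.36,0.04,0],"rot":[0,0,0]},
    {"xyz":[3.84,0.04,0],"rot":[0,0,0]},
    {"xyz":[4.32,0.05,0],"rot":[0,0,0]},
    {"xyz":[4.8,0.05,0],"rot":[0,0,0]},
  ],
)

```text
t: 42.5
tool_pos: [0.6204, 0.0618, 0.0736]
orientation: [3.142, 0.001, -0.0]
force: [-1.5, 0.2, 3.6]
opening: 0.0291
```

Request:
carry_out(
  steps=[
    {"xyz":[0.48,0,0],"rot":[0,0,0]},
    {"xyz":[0.96,0,0],"rot":[0,0,0]},
    {"xyz":[1.44,0.01,0],"rot":[0,0,0]},
    {"xyz":[1.92,0.02,0],"rot":[0,0,0]},
    {"xyz":[2.4,0.03,0],"rot":[0,0,0]},
  ],
)

```text
t: 43.0
tool_pos: [0.6444, 0.0621, 0.0736]
orientation: [-3.142, -0.001, 0.0]
force: [-2.6, 0.1, 4.4]
opening: 0.0294
```

```bash
python3 -c "
from h import *
look('o')
t=cv2.imread('pics/side_o.png');cv2.imwrite('pics/o.png',cv2.resize(t[150:300,180:400],None,fx=3.6,fy=3.6,interpolation=cv2.INTER_CUBIC))"
```

```text
red 449.0 307.5 5.2 [ 0.408  -0.3897]
red 476.7 266.5 5.3 [ 0.5118 -0.4603]
yellow 165.6 251.8 7.7 [0.5413 0.3247]
blue 391.0 238.0 6.4 [ 0.5818 -0.2433]
 side red (320.0, 449.5) (17, 24)
 side red (239.0, 414.0) (17, 23)
 side red (231.5, 189.0) (18, 15)
 side yellow (290.0, 189.5) (11, 14)
 side green (347.0, 218.0) (13, 17)
 side blue (343.5, 327.0) (18, 25)
 side blue (275.0, 201.5) (9, 40)
 side blue (431.0, 245.0) (13, 13)
t 43.1 tcp [645.   62.   73.9] jaw yaw 0.03 tilt [0.07 0.  ] F [0.3 0.1 3.5] open 29.1
```

View pics/o.png

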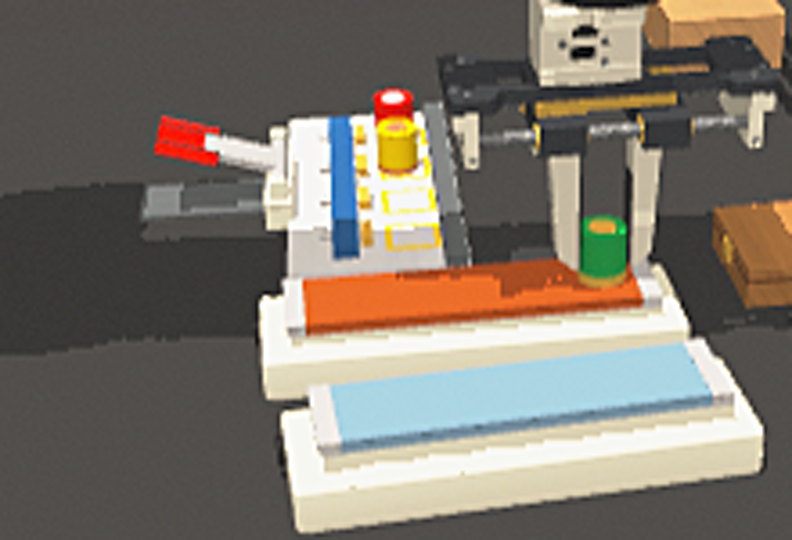

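Request:
carry_out(
  steps=[
    {"xyz":[0,0,1],"rot":[0,0,0]},
    {"xyz":[0,0,2.5],"rot":[0,0,0]},
    {"xyz":[0.3,-2.5,2.8],"rot":[0,0,0]},
    {"xyz":[0.7,-6,2.8],"rot":[0,0,0]},
    {"xyz":[1,-9.5,2.5],"rot":[0,0,0]},
    {"xyz":[1.2,-11.5,1.8],"rot":[0,0,0]},
    {"xyz":[1.2,-12,1],"rot":[0,0,0]},
    {"xyz":[1.2,-12,0.5],"rot":[0,0,0]},
    {"xyz":[1.2,-12,0.2],"rot":[0,0,0]},
    {"xyz":[1.2,-12,0],"rot":[0,0,0]},
  ],
)

```text
t: 44.1
tool_pos: [0.6557, -0.0567, 0.0735]
orientation: [-3.142, -0.003, 0.001]
force: [-2.5, -0.5, 4.3]
opening: 0.0291
```

Request:
carry_out(
  steps=[
    {"xyz":[0,0,0],"rot":[0,0,0]},
  ],
)

```text
t: 44.2
tool_pos: [0.6558, -0.0567, 0.0737]
orientation: [-3.141, -0.003, 0.001]
force: [-2.1, 0.3, 3.7]
opening: 0.0295
```

Request:
carry_out(
  steps=[
    {"xyz":[-0.48,-0.03,0],"rot":[0,0,0]},
    {"xyz":[-0.96,-0.06,0],"rot":[0,0,0]},
    {"xyz":[-1.44,-0.1,0],"rot":[0,0,0]},
    {"xyz":[-1.92,-0.13,0],"rot":[0,0,0]},
    {"xyz":[-2.4,-0.16,0],"rot":[0,0,0]},
    {"xyz":[-2.88,-0.2,0],"rot":[0,0,0]},
    {"xyz":[-3.36,-0.23,0],"rot":[0,0,0]},
    {"xyz":[-3.84,-0.26,0],"rot":[0,0,0]},
    {"xyz":[-4.32,-0.3,0],"rot":[0,0,0]},
    {"xyz":[-4.8,-0.33,0],"rot":[0,0,0]},
  ],
)

```text
t: 45.2
tool_pos: [0.6076, -0.0613, 0.0736]
orientation: [-3.142, -0.001, -0.0]
force: [2.5, 0.3, 3.9]
opening: 0.0297
```

Request:
carry_out(
  steps=[
    {"xyz":[-0.48,-0.03,0],"rot":[0,0,0]},
    {"xyz":[-0.96,-0.06,0],"rot":[0,0,0]},
    {"xyz":[-1.44,-0.1,0],"rot":[0,0,0]},
    {"xyz":[-1.92,-0.13,0],"rot":[0,0,0]},
    {"xyz":[-2.4,-0.16,0],"rot":[0,0,0]},
    {"xyz":[-2.88,-0.2,0],"rot":[0,0,0]},
    {"xyz":[-3.36,-0.23,0],"rot":[0,0,0]},
    {"xyz":[-3.84,-0.26,0],"rot":[0,0,0]},
    {"xyz":[-4.32,-0.3,0],"rot":[0,0,0]},
    {"xyz":[-4.8,-0.33,0],"rot":[0,0,0]},
  ],
)

```text
t: 46.2
tool_pos: [0.5596, -0.0646, 0.0736]
orientation: [3.142, 0.001, -0.0]
force: [1.8, 0.4, 3.4]
opening: 0.0292
```

Request:
carry_out(
  steps=[
    {"xyz":[-0.48,-0.03,0],"rot":[0,0,0]},
    {"xyz":[-0.96,-0.06,0],"rot":[0,0,0]},
    {"xyz":[-1.44,-0.1,0],"rot":[0,0,0]},
    {"xyz":[-1.92,-0.13,0],"rot":[0,0,0]},
    {"xyz":[-2.4,-0.16,0],"rot":[0,0,0]},
    {"xyz":[-2.88,-0.2,0],"rot":[0,0,0]},
    {"xyz":[-3.36,-0.23,0],"rot":[0,0,0]},
    {"xyz":[-3.84,-0.26,0],"rot":[0,0,0]},
    {"xyz":[-4.32,-0.3,0],"rot":[0,0,0]},
    {"xyz":[-4.8,-0.33,0],"rot":[0,0,0]},
  ],
)

```text
t: 47.2
tool_pos: [0.5116, -0.0679, 0.0736]
orientation: [3.142, 0.001, 0.0]
force: [2.8, 1.0, 4.1]
opening: 0.0295
```

Request:
carry_out(
  steps=[
    {"xyz":[-0.48,-0.03,0],"rot":[0,0,0]},
    {"xyz":[-0.96,-0.06,0],"rot":[0,0,0]},
    {"xyz":[-1.44,-0.1,0],"rot":[0,0,0]},
    {"xyz":[-1.92,-0.13,0],"rot":[0,0,0]},
    {"xyz":[-2.4,-0.16,0],"rot":[0,0,0]},
  ],
)

```text
t: 47.7
tool_pos: [0.4876, -0.0695, 0.0736]
orientation: [-3.142, -0.001, 0.0]
force: [2.5, -0.6, 3.4]
opening: 0.0299
```

```bash
python3 -c "
from h import *
look('p')
t=cv2.imread('pics/side_p.png');cv2.imwrite('pics/p.png',cv2.resize(t[150:300,180:400],None,fx=3.6,fy=3.6,interpolation=cv2.INTER_CUBIC))"
```

```text
red 449.0 307.5 5.2 [ 0.408  -0.3897]
red 476.7 266.5 5.3 [ 0.5118 -0.4603]
yellow 165.6 251.8 7.7 [0.5413 0.3247]
blue 391.1 238.1 6.4 [ 0.5817 -0.2434]
 side red (320.0, 449.5) (17, 24)
 side red (239.0, 414.0) (17, 23)
 side red (231.5, 188.5) (18, 14)
 side yellow (291.0, 189.0) (15, 13)
 side green (278.5, 256.0) (16, 19)
 side blue (227.5, 94.5) (30, 26)
 side blue (343.5, 327.0) (18, 25)
 side blue (431.0, 245.0) (13, 13)
t 47.8 tcp [486.9 -69.5  73.4] jaw yaw 0.02 tilt [-0.08  0.  ] F [-1.1 -0.2  4.1] open 29.8
```

View pics/p.png

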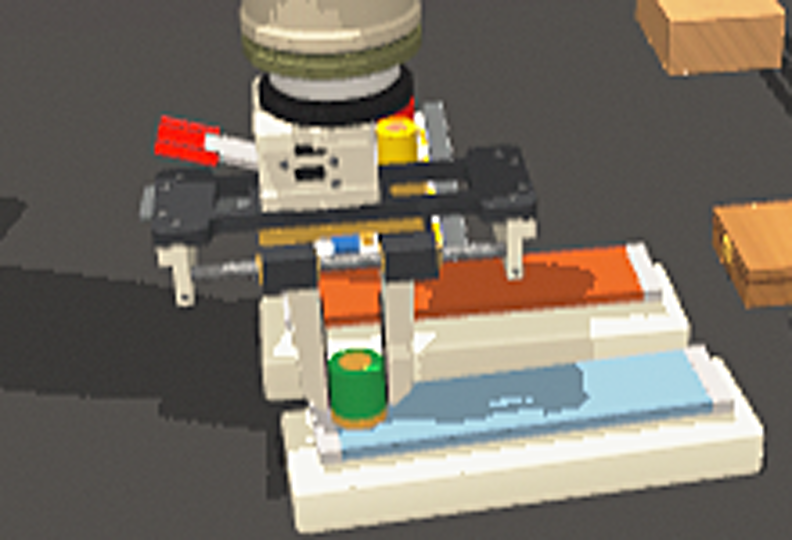

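Request:
carry_out(
  steps=[
    {"xyz":[0,0,1],"rot":[0,0,0]},
    {"xyz":[0,0,2.5],"rot":[0,0,0]},
    {"xyz":[0,2,3],"rot":[0,0,0]},
    {"xyz":[0,5.5,3],"rot":[0,0,0]},
    {"xyz":[0.5,10,3],"rot":[0,0,0]},
    {"xyz":[1,14.5,3],"rot":[0,0,0]},
    {"xyz":[2,19,3],"rot":[0,0,0]},
    {"xyz":[3,23.5,3],"rot":[0,0,0]},
    {"xyz":[4,27.5,3],"rot":[0,0,0]},
    {"xyz":[4.5,30.5,3],"rot":[0,0,0]},
  ],
)

```text
t: 48.8
tool_pos: [0.5325, 0.238, 0.1034]
orientation: [3.141, 0.003, -0.002]
force: [0.9, -0.5, 0.2]
opening: 0.0298
```

Request:
carry_out(
  steps=[
    {"xyz":[0.3,2,0],"rot":[0,0,0]},
    {"xyz":[0.4,3,0],"rot":[0,0,0]},
    {"xyz":[0.4,3.2,0],"rot":[0,0,0]},
    {"xyz":[0.4,3.2,-1],"rot":[0,0,0]},
    {"xyz":[0.4,3.2,-2.5],"rot":[0,0,0]},
    {"xyz":[0.4,3.2,-4],"rot":[0,0,0]},
    {"xyz":[0.4,3.2,-5],"rot":[0,0,0]},
    {"xyz":[0.4,3.2,-5],"rot":[0,0,0]},
  ],
)

```text
t: 49.6
tool_pos: [0.535, 0.2663, 0.0505]
orientation: [3.14, -0.0, -0.007]
force: [-0.3, 0.5, -0.7]
opening: 0.0294
```

```bash
python3 -c "
from h import *
look('g4')
t=cv2.imread('pics/side_g4.png');cv2.imwrite('pics/gside4.png',cv2.resize(t[140:290,180:400],None,fx=3.6,fy=3.6,interpolation=cv2.INTER_CUBIC))"
```

```text
red 449.0 307.5 5.2 [ 0.408  -0.3897]
red 476.7 266.5 5.3 [ 0.5118 -0.4603]
blue 391.0 238.0 6.4 [ 0.5818 -0.2433]
 side red (320.0, 449.5) (17, 24)
 side red (239.0, 414.0) (17, 23)
 side red (231.5, 189.0) (18, 15)
 side blue (343.5, 327.0) (18, 25)
 side blue (275.0, 201.0) (9, 39)
 side blue (431.0, 245.0) (13, 13)
t 49.7 tcp [536.7 267.2  53.1] jaw yaw 0.01 tilt [-0.05 -0.02] F [ 0.4 -0.5 -0.4] open 29.7
```

View pics/gside4.png

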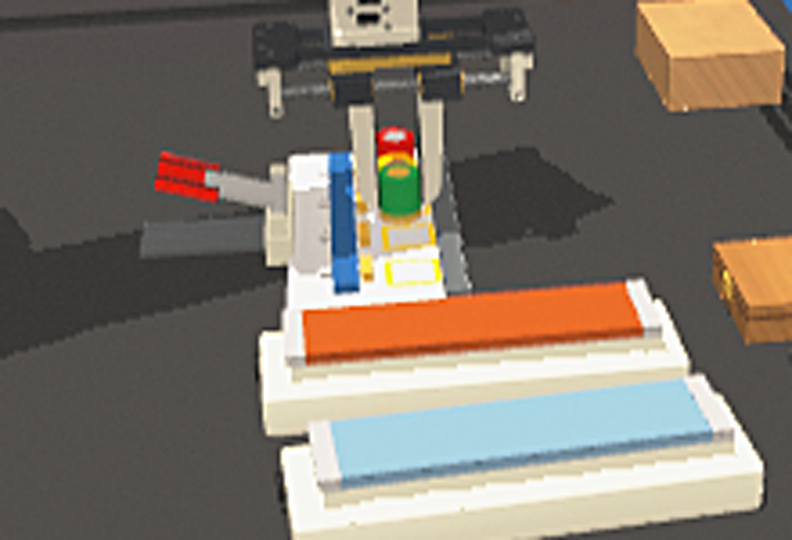

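Request:
carry_out(
  steps=[
    {"xyz":[0,0,-0.8],"rot":[0,0,0]},
    {"xyz":[0,0,-1.5],"rot":[0,0,0]},
    {"xyz":[0,0,-1.9],"rot":[0,0,0]},
    {"xyz":[0,0,-2.05],"rot":[0,0,0]},
    {"xyz":[0,0,-2.05],"rot":[0,0,0]},
  ],
)

```text
t: 50.2
tool_pos: [0.5369, 0.2676, 0.0332]
orientation: [3.142, 0.001, -0.0]
force: [-0.8, -0.5, 1.5]
opening: 0.0295
```

Request:
carry_out(
  steps=[
    {"xyz":[0,0,0],"rot":[0,0,0]},
    {"xyz":[0,0,0],"rot":[0,0,0]},
    {"xyz":[0,0,0],"rot":[0,0,0]},
  ],
  grip=0.4,
)

```text
t: 50.5
tool_pos: [0.537, 0.2676, 0.0331]
orientation: [-3.142, -0.001, -0.0]
force: [-0.2, 0.1, 0.1]
opening: 0.0371
```

Request:
carry_out(
  steps=[
    {"xyz":[0,0,0.7],"rot":[0,0,0]},
    {"xyz":[0,0,1.8],"rot":[0,0,0]},
    {"xyz":[0,0,3.5],"rot":[0,0,0]},
    {"xyz":[0,0,5.5],"rot":[0,0,0]},
    {"xyz":[0,-2,7],"rot":[0,0,0]},
    {"xyz":[0,-5,7.5],"rot":[0,0,0]},
    {"xyz":[0,-9,8],"rot":[0,0,0]},
    {"xyz":[0,-13.5,8],"rot":[0,0,0]},
    {"xyz":[0,-18,8],"rot":[0,0,0]},
    {"xyz":[0,-22.5,8],"rot":[0,0,0]},
  ],
  grip=0.5,
)

```text
t: 51.5
tool_pos: [0.5376, 0.041, 0.1154]
orientation: [3.142, 0.002, 0.004]
force: [-0.1, -0.8, 0.4]
opening: 0.0463
```

Request:
carry_out(
  steps=[
    {"xyz":[0.5,-4.5,0],"rot":[0,0,0]},
    {"xyz":[1,-9,0],"rot":[0,0,0]},
    {"xyz":[1.8,-13.5,0],"rot":[0,0,0]},
    {"xyz":[2.6,-18,0],"rot":[0,0,0]},
    {"xyz":[3.4,-22.5,0],"rot":[0,0,0]},
    {"xyz":[4,-26,0],"rot":[0,0,0]},
    {"xyz":[4.4,-28,0],"rot":[0,0,0]},
    {"xyz":[4.4,-28.6,0],"rot":[0,0,0]},
    {"xyz":[4.4,-28.6,0],"rot":[0,0,0]},
  ],
)

```text
t: 52.4
tool_pos: [0.5812, -0.244, 0.1143]
orientation: [3.141, -0.001, 0.002]
force: [0.1, 0.5, 0.1]
opening: 0.0465
```

```bash
python3 -c "
from h import *
look('q')"
```

```text
red 476.7 266.5 5.3 [ 0.5118 -0.4603]
red 449.0 307.5 5.2 [ 0.408  -0.3897]
yellow 165.6 251.8 7.7 [0.5413 0.3247]
 side red (320.0, 449.5) (17, 24)
 side red (239.0, 414.0) (17, 23)
 side red (231.5, 188.5) (18, 14)
 side blue (343.5, 327.0) (18, 25)
 side blue (275.0, 201.0) (9, 39)
 side blue (431.0, 245.0) (13, 13)
t 52.5 tcp [ 581.  -242.4  113.7] jaw yaw 0.07 tilt [0.01 0.02] F [ 0.3 -0.7 -0.4] open 46.2
```

View pics/side_q.png

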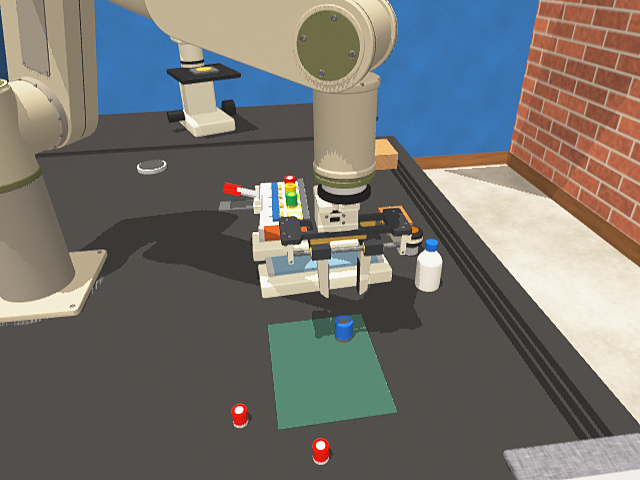

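View pics/top_q.png

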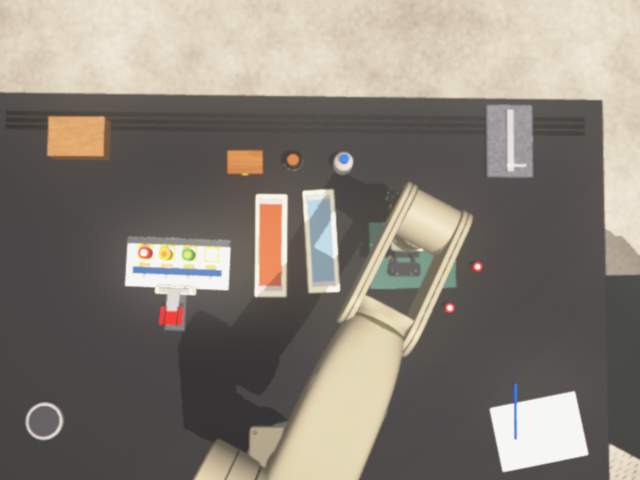

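Request:
carry_out(
  steps=[
    {"xyz":[0,0,-1],"rot":[0,0,0]},
    {"xyz":[0,0,-2.5],"rot":[0,0,0]},
    {"xyz":[0,0,-4.5],"rot":[0,0,0]},
    {"xyz":[0,0,-6],"rot":[0,0,0]},
    {"xyz":[0,0,-7.2],"rot":[0,0,0]},
    {"xyz":[0,0,-8],"rot":[0,0,0]},
    {"xyz":[0,0,-8.25],"rot":[0,0,0]},
    {"xyz":[0,0,-8.25],"rot":[0,0,0]},
    {"xyz":[0,0,-8.25],"rot":[0,0,0]},
  ],
)

```text
t: 53.4
tool_pos: [0.5816, -0.2438, 0.0315]
orientation: [3.141, 0.001, 0.002]
force: [-0.4, 0.2, 0.7]
opening: 0.0464
```

Request:
carry_out(
  steps=[
    {"xyz":[0,0,0],"rot":[0,0,0]},
    {"xyz":[0,0,0],"rot":[0,0,0]},
    {"xyz":[0,0,0],"rot":[0,0,0]},
    {"xyz":[0,0,0],"rot":[0,0,0]},
    {"xyz":[0,0,0],"rot":[0,0,0]},
  ],
  grip=0.1,
)

```text
t: 53.9
tool_pos: [0.5814, -0.2437, 0.0313]
orientation: [3.141, 0.001, 0.001]
force: [0.1, 0.9, 3.4]
opening: 0.0295
```

Request:
carry_out(
  steps=[
    {"xyz":[0,0,1],"rot":[0,0,0]},
    {"xyz":[0,0,3],"rot":[0,0,0]},
    {"xyz":[0,0,5],"rot":[0,0,0]},
    {"xyz":[-0.5,1.5,7],"rot":[0,0,0]},
    {"xyz":[-1.5,4.5,8],"rot":[0,0,0]},
    {"xyz":[-3,8.5,8.5],"rot":[0,0,0]},
    {"xyz":[-4.5,12.5,8.5],"rot":[0,0,0]},
    {"xyz":[-6,16.5,8.5],"rot":[0,0,0]},
    {"xyz":[-7.5,20.5,8.5],"rot":[0,0,0]},
    {"xyz":[-9,24.5,8.5],"rot":[0,0,0]},
  ],
)

```text
t: 54.9
tool_pos: [0.4899, 0.003, 0.116]
orientation: [-3.142, -0.0, -0.0]
force: [1.2, 1.3, -0.5]
opening: 0.0294
```

Request:
carry_out(
  steps=[
    {"xyz":[-0.9,3,0],"rot":[0,0,0]},
    {"xyz":[-1.4,5,0],"rot":[0,0,0]},
    {"xyz":[-1.5,5.85,0],"rot":[0,0,0]},
    {"xyz":[-1.5,5.85,-1],"rot":[0,0,0]},
    {"xyz":[-1.5,5.85,-2],"rot":[0,0,0]},
    {"xyz":[-1.5,5.85,-2.5],"rot":[0,0,0]},
    {"xyz":[-1.5,5.85,-2.5],"rot":[0,0,0]},
  ],
)

```text
t: 55.6
tool_pos: [0.475, 0.0591, 0.0889]
orientation: [3.141, -0.001, -0.005]
force: [-0.6, 0.2, -1.0]
opening: 0.0293
```

```bash
python3 -c "
from h import *
look('r')
t=cv2.imread('pics/side_r.png');cv2.imwrite('pics/r.png',cv2.resize(t[150:300,180:400],None,fx=3.6,fy=3.6,interpolation=cv2.INTER_CUBIC))"
```

```text
red 449.0 307.5 5.2 [ 0.408  -0.3897]
red 476.7 266.5 5.3 [ 0.5118 -0.4603]
yellow 166.0 252.0 8.1 [0.5408 0.3237]
 side red (320.0, 449.5) (17, 24)
 side red (239.0, 414.0) (17, 23)
 side blue (225.5, 92.5) (26, 30)
 side blue (269.0, 207.0) (15, 41)
 side blue (218.5, 61.5) (32, 16)
 side blue (431.0, 245.0) (13, 13)
t 55.7 tcp [475.8  59.4  90.2] jaw yaw -0.03 tilt [-0.06 -0.01] F [ 0.1  0.5 -0.7] open 29.5
```

View pics/r.png

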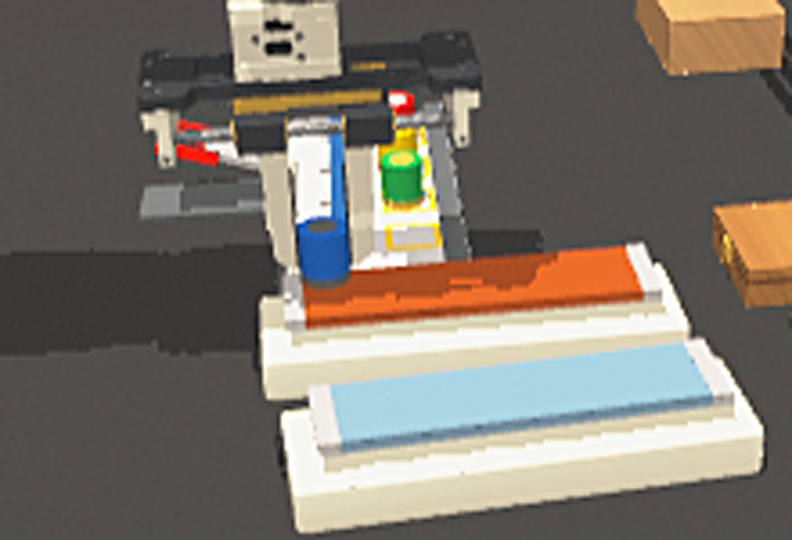

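Blue is held over the coarse strip.

Request:
carry_out(
  steps=[
    {"xyz":[0,0,-0.7],"rot":[0,0,0]},
    {"xyz":[0,0,-1.1],"rot":[0,0,0]},
    {"xyz":[0,0,-1.4],"rot":[0,0,0]},
    {"xyz":[0,0,-1.7],"rot":[0,0,0]},
    {"xyz":[0,0,-1.7],"rot":[0,0,0]},
  ],
)

```text
t: 56.2
tool_pos: [0.4759, 0.06, 0.0735]
orientation: [3.141, 0.001, -0.0]
force: [-1.6, -1.1, 3.3]
opening: 0.0295
```

Request:
carry_out(
  steps=[
    {"xyz":[0.48,0,0],"rot":[0,0,0]},
    {"xyz":[0.96,0,0],"rot":[0,0,0]},
    {"xyz":[1.44,0.01,0],"rot":[0,0,0]},
    {"xyz":[1.92,0.02,0],"rot":[0,0,0]},
    {"xyz":[2.4,0.03,0],"rot":[0,0,0]},
    {"xyz":[2.88,0.03,0],"rot":[0,0,0]},
    {"xyz":[3.36,0.04,0],"rot":[0,0,0]},
    {"xyz":[3.84,0.04,0],"rot":[0,0,0]},
    {"xyz":[4.32,0.05,0],"rot":[0,0,0]},
    {"xyz":[4.8,0.05,0],"rot":[0,0,0]},
  ],
)

```text
t: 57.2
tool_pos: [0.5243, 0.0606, 0.0736]
orientation: [-3.142, -0.001, 0.0]
force: [-3.5, 0.5, 4.2]
opening: 0.0293
```

Request:
carry_out(
  steps=[
    {"xyz":[0.48,0,0],"rot":[0,0,0]},
    {"xyz":[0.96,0,0],"rot":[0,0,0]},
    {"xyz":[1.44,0.01,0],"rot":[0,0,0]},
    {"xyz":[1.92,0.02,0],"rot":[0,0,0]},
    {"xyz":[2.4,0.03,0],"rot":[0,0,0]},
    {"xyz":[2.88,0.03,0],"rot":[0,0,0]},
    {"xyz":[3.36,0.04,0],"rot":[0,0,0]},
    {"xyz":[3.84,0.04,0],"rot":[0,0,0]},
    {"xyz":[4.32,0.05,0],"rot":[0,0,0]},
    {"xyz":[4.8,0.05,0],"rot":[0,0,0]},
  ],
)

```text
t: 58.2
tool_pos: [0.5723, 0.0611, 0.0736]
orientation: [-3.142, -0.001, 0.0]
force: [-2.1, -0.0, 3.9]
opening: 0.0293
```

Request:
carry_out(
  steps=[
    {"xyz":[0.48,0,0],"rot":[0,0,0]},
    {"xyz":[0.96,0,0],"rot":[0,0,0]},
    {"xyz":[1.44,0.01,0],"rot":[0,0,0]},
    {"xyz":[1.92,0.02,0],"rot":[0,0,0]},
    {"xyz":[2.4,0.03,0],"rot":[0,0,0]},
    {"xyz":[2.88,0.03,0],"rot":[0,0,0]},
    {"xyz":[3.36,0.04,0],"rot":[0,0,0]},
    {"xyz":[3.84,0.04,0],"rot":[0,0,0]},
    {"xyz":[4.32,0.05,0],"rot":[0,0,0]},
    {"xyz":[4.8,0.05,0],"rot":[0,0,0]},
  ],
)

```text
t: 59.2
tool_pos: [0.6203, 0.0616, 0.0736]
orientation: [-3.142, -0.001, 0.0]
force: [-2.4, -0.1, 4.1]
opening: 0.0292
```

Request:
carry_out(
  steps=[
    {"xyz":[0.48,0,0],"rot":[0,0,0]},
    {"xyz":[0.96,0,0],"rot":[0,0,0]},
    {"xyz":[1.44,0.01,0],"rot":[0,0,0]},
    {"xyz":[1.92,0.02,0],"rot":[0,0,0]},
    {"xyz":[2.4,0.03,0],"rot":[0,0,0]},
  ],
)

```text
t: 59.7
tool_pos: [0.6443, 0.0619, 0.0736]
orientation: [3.142, 0.001, -0.0]
force: [-2.6, -0.7, 3.0]
opening: 0.0292
```

```bash
python3 -c "
from h import *
look('s')
t=cv2.imread('pics/side_s.png');cv2.imwrite('pics/s.png',cv2.resize(t[150:300,180:400],None,fx=3.6,fy=3.6,interpolation=cv2.INTER_CUBIC))"
```

```text
red 449.0 307.5 5.2 [ 0.408  -0.3897]
red 476.7 266.5 5.3 [ 0.5118 -0.4603]
yellow 166.0 252.0 8.1 [0.5408 0.3237]
 side red (320.0, 449.5) (17, 24)
 side red (239.0, 414.0) (17, 23)
 side red (231.5, 188.5) (18, 14)
 side blue (275.0, 201.5) (9, 40)
 side blue (347.0, 218.5) (13, 18)
 side blue (431.0, 245.0) (13, 13)
t 59.8 tcp [645.   61.9  73.9] jaw yaw 0.03 tilt [0.08 0.  ] F [0.7 0.4 2.9] open 29.7
```

View pics/s.png

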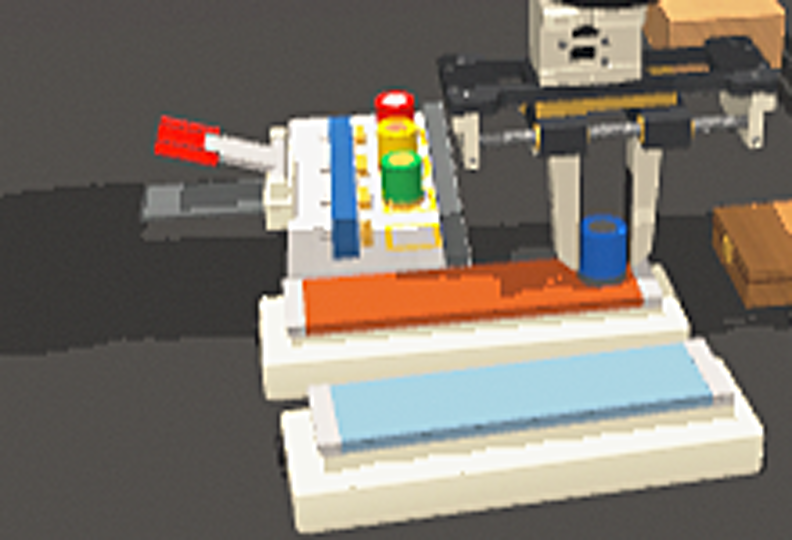

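Request:
carry_out(
  steps=[
    {"xyz":[0,0,1],"rot":[0,0,0]},
    {"xyz":[0,0,2.5],"rot":[0,0,0]},
    {"xyz":[0.3,-2.5,2.8],"rot":[0,0,0]},
    {"xyz":[0.7,-6,2.8],"rot":[0,0,0]},
    {"xyz":[1,-9.5,2.5],"rot":[0,0,0]},
    {"xyz":[1.2,-11.5,1.8],"rot":[0,0,0]},
    {"xyz":[1.2,-12,1],"rot":[0,0,0]},
    {"xyz":[1.2,-12,0.5],"rot":[0,0,0]},
    {"xyz":[1.2,-12,0.2],"rot":[0,0,0]},
    {"xyz":[1.2,-12,0],"rot":[0,0,0]},
  ],
)

```text
t: 60.8
tool_pos: [0.6557, -0.0569, 0.0735]
orientation: [-3.142, -0.003, 0.001]
force: [-2.1, -0.9, 4.3]
opening: 0.0296
```

Request:
carry_out(
  steps=[
    {"xyz":[0,0,0],"rot":[0,0,0]},
  ],
)

```text
t: 60.9
tool_pos: [0.6558, -0.0569, 0.0737]
orientation: [-3.141, -0.003, 0.001]
force: [-3.4, 0.1, 3.1]
opening: 0.0296
```

Request:
carry_out(
  steps=[
    {"xyz":[-0.48,-0.03,0],"rot":[0,0,0]},
    {"xyz":[-0.96,-0.06,0],"rot":[0,0,0]},
    {"xyz":[-1.44,-0.1,0],"rot":[0,0,0]},
    {"xyz":[-1.92,-0.13,0],"rot":[0,0,0]},
    {"xyz":[-2.4,-0.16,0],"rot":[0,0,0]},
    {"xyz":[-2.88,-0.2,0],"rot":[0,0,0]},
    {"xyz":[-3.36,-0.23,0],"rot":[0,0,0]},
    {"xyz":[-3.84,-0.26,0],"rot":[0,0,0]},
    {"xyz":[-4.32,-0.3,0],"rot":[0,0,0]},
    {"xyz":[-4.8,-0.33,0],"rot":[0,0,0]},
  ],
)

```text
t: 61.9
tool_pos: [0.6076, -0.0615, 0.0737]
orientation: [3.142, 0.001, 0.0]
force: [1.9, 0.5, 3.4]
opening: 0.0292
```

Request:
carry_out(
  steps=[
    {"xyz":[-0.48,-0.03,0],"rot":[0,0,0]},
    {"xyz":[-0.96,-0.06,0],"rot":[0,0,0]},
    {"xyz":[-1.44,-0.1,0],"rot":[0,0,0]},
    {"xyz":[-1.92,-0.13,0],"rot":[0,0,0]},
    {"xyz":[-2.4,-0.16,0],"rot":[0,0,0]},
    {"xyz":[-2.88,-0.2,0],"rot":[0,0,0]},
    {"xyz":[-3.36,-0.23,0],"rot":[0,0,0]},
    {"xyz":[-3.84,-0.26,0],"rot":[0,0,0]},
    {"xyz":[-4.32,-0.3,0],"rot":[0,0,0]},
    {"xyz":[-4.8,-0.33,0],"rot":[0,0,0]},
  ],
)

```text
t: 62.9
tool_pos: [0.5596, -0.0648, 0.0737]
orientation: [3.142, 0.001, 0.0]
force: [1.9, 0.3, 3.3]
opening: 0.0294
```

Request:
carry_out(
  steps=[
    {"xyz":[-0.48,-0.03,0],"rot":[0,0,0]},
    {"xyz":[-0.96,-0.06,0],"rot":[0,0,0]},
    {"xyz":[-1.44,-0.1,0],"rot":[0,0,0]},
    {"xyz":[-1.92,-0.13,0],"rot":[0,0,0]},
    {"xyz":[-2.4,-0.16,0],"rot":[0,0,0]},
    {"xyz":[-2.88,-0.2,0],"rot":[0,0,0]},
    {"xyz":[-3.36,-0.23,0],"rot":[0,0,0]},
    {"xyz":[-3.84,-0.26,0],"rot":[0,0,0]},
    {"xyz":[-4.32,-0.3,0],"rot":[0,0,0]},
    {"xyz":[-4.8,-0.33,0],"rot":[0,0,0]},
  ],
)

```text
t: 63.9
tool_pos: [0.5116, -0.0681, 0.0736]
orientation: [3.142, 0.001, -0.0]
force: [2.1, 0.7, 2.8]
opening: 0.0296
```

Request:
carry_out(
  steps=[
    {"xyz":[-0.48,-0.03,0],"rot":[0,0,0]},
    {"xyz":[-0.96,-0.06,0],"rot":[0,0,0]},
    {"xyz":[-1.44,-0.1,0],"rot":[0,0,0]},
    {"xyz":[-1.92,-0.13,0],"rot":[0,0,0]},
    {"xyz":[-2.4,-0.16,0],"rot":[0,0,0]},
  ],
)

```text
t: 64.4
tool_pos: [0.4876, -0.0697, 0.0737]
orientation: [3.142, 0.001, 0.0]
force: [2.2, 1.1, 2.4]
opening: 0.0297
```

```bash
python3 -c "
from h import *
look('u')
for n,(a,b,c,d) in dict(side=(150,300,180,400),top=(190,340,100,320)).items():
  t=cv2.imread(f'pics/{n}_u.png');cv2.imwrite(f'pics/u{n}.png',cv2.resize(t[a:b,c:d],None,fx=3.6,fy=3.6,interpolation=cv2.INTER_CUBIC))"
```

```text
red 449.0 307.5 5.2 [ 0.408  -0.3897]
red 476.7 266.5 5.3 [ 0.5118 -0.4603]
yellow 165.6 251.8 7.7 [0.5413 0.3247]
 side red (320.0, 449.5) (17, 24)
 side red (239.0, 414.0) (17, 23)
 side red (231.5, 188.5) (18, 14)
 side blue (227.5, 94.5) (30, 26)
 side blue (278.5, 256.5) (16, 20)
 side blue (431.0, 245.0) (13, 13)
t 64.5 tcp [486.9 -69.7  73.4] jaw yaw 0.03 tilt [-0.08  0.  ] F [-0.6 -1.2  3.6] open 29.5
```

View pics/uside.png

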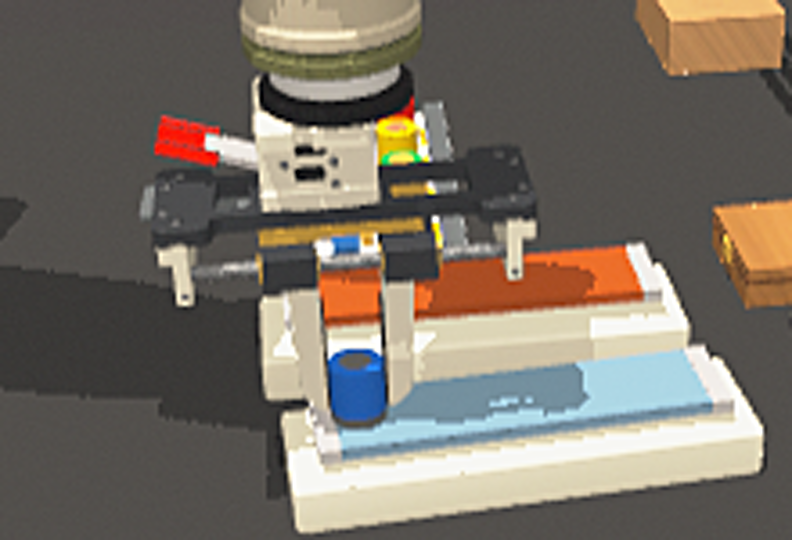

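View pics/utop.png

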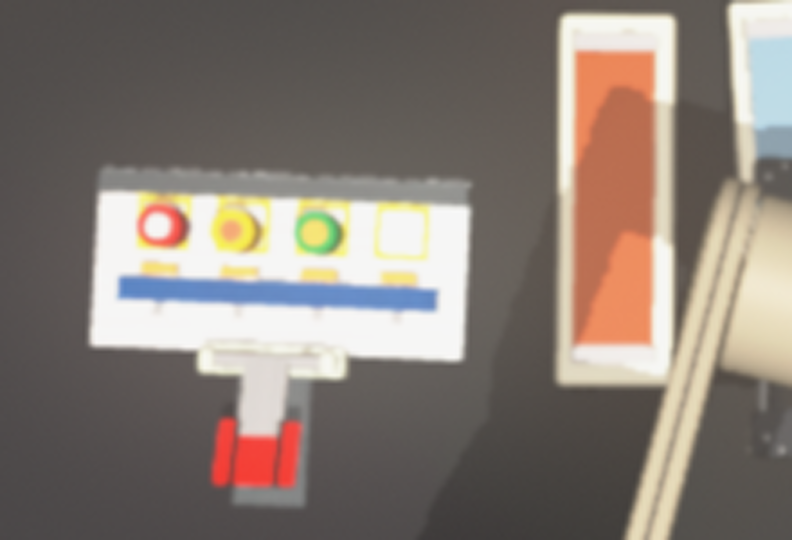

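```bash
cat >> h.py <<'E'
def jigxy(img):
    o=np.array([.5135,.2965]);a=np.radians(-1.6);ex=np.array([np.cos(a),np.sin(a)]);ey=np.array([-ex[1],ex[0]])
    sub=img.copy()
    for c,k in dict(red=150,yellow=190,green=100,blue=120).items():
        m=mask(sub,c,k,90); m[:240]=0;m[266:]=0;m[:,:118]=0;m[:,240:]=0
        m=cv2.morphologyEx(m,cv2.MORPH_CLOSE,np.ones((3,3)))
        for b in blobs(m,25):
            (u,v),r=cv2.minEnclosingCircle(b); p=onz("top",u,v,.025)[:2]-o
            print(c,round(u,1),round(v,1),round(r,1),"jig mm",np.round([p@ex*1e3,p@ey*1e3],1))
E
python3 -c "
from h import *
for k in ('g2','m','q','u'):
  print(k);jigxy(cv2.imread(f'pics/top_{k}.png')[:,:,::-1].copy())"
```

```text
g2
m
q
u
```

```bash
python3 -c "
from h import *
t=cv2.imread('pics/top_u.png')[:,:,::-1]
h=cv2.cvtColor(t,cv2.COLOR_RGB2HSV)
print(h[253,136:154].tolist())
print(h[254,160:172].tolist())
print(h[254,182:196].tolist())"
```

```text
[[15, 4, 246], [7, 22, 246], [4, 97, 246], [3, 117, 246], [5, 40, 246], [10, 6, 246], [15, 2, 246], [15, 2, 246], [15, 2, 246], [15, 4, 246], [6, 21, 246], [3, 87, 246], [2, 152, 246], [2, 171, 237], [2, 156, 189], [2, 114, 159], [5, 51, 181], [12, 11, 229]]
[[27, 158, 246], [21, 142, 245], [14, 132, 245], [12, 130, 244], [12, 130, 244], [13, 130, 245], [17, 133, 245], [24, 147, 246], [28, 167, 246], [27, 173, 243], [25, 167, 222], [22, 143, 182]]
[[58, 82, 224], [41, 113, 222], [27, 125, 237], [26, 131, 246], [26, 131, 246], [26, 132, 246], [26, 132, 246], [25, 131, 245], [28, 121, 231], [50, 111, 218], [63, 120, 204], [61, 102, 170], [40, 101, 149], [27, 134, 205]]
```

```bash
python3 -c "
from h import *
o=np.array([.5135,.2965]);a=np.radians(-1.6);ex=np.array([np.cos(a),np.sin(a)]);ey=np.array([-ex[1],ex[0]])
for k in ('g2','m','q','u'):
  t=cv2.imread(f'pics/top_{k}.png')[:,:,::-1]
  h=cv2.cvtColor(t,cv2.COLOR_RGB2HSV)
  m=((h[...,0]<8)&(h[...,1]>70)).astype(np.uint8)*255; m[:244]=0;m[262:]=0;m[:,:130]=0;m[:,156:]=0
  m[:,:]=m
  b=blobs(m,10)
  if not b: print(k,'none',m.sum()/255);continue
  b=np.vstack(b);(u,v),r=cv2.minEnclosingCircle(b);p=onz('top',u,v,.025)[:2]-o
  print(k,round(u,1),round(v,1),round(r,1),np.round([p@ex*1e3,p@ey*1e3],1), cv2.boundingRect(b))
"
```

```text
g2 142.3 252.9 6.5 [22.  86.8] (136, 247, 13, 12)
m 142.4 252.5 6.6 [23.  86.5] (136, 247, 14, 12)
q 144.5 252.5 6.7 [23.2 81.3] (138, 247, 14, 11)
u 144.5 252.5 6.7 [23.2 81.3] (138, 247, 14, 11)
```

Request:
carry_out(
  steps=[
    {"xyz":[0,0,1],"rot":[0,0,0]},
    {"xyz":[0,0,2.5],"rot":[0,0,0]},
    {"xyz":[0,2,3],"rot":[0,0,0]},
    {"xyz":[0,5.5,3],"rot":[0,0,0]},
    {"xyz":[0.5,10,3],"rot":[0,0,0]},
    {"xyz":[1.5,14.5,3],"rot":[0,0,0]},
    {"xyz":[3,19,3],"rot":[0,0,0]},
    {"xyz":[4,23.5,3],"rot":[0,0,0]},
    {"xyz":[4.6,26.5,3],"rot":[0,0,0]},
    {"xyz":[4.7,28.2,3],"rot":[0,0,0]},
  ],
)

```text
t: 65.5
tool_pos: [0.5345, 0.2147, 0.1033]
orientation: [3.141, 0.004, -0.002]
force: [-0.6, -0.6, -0.5]
opening: 0.0294
```

Request:
carry_out(
  steps=[
    {"xyz":[0,0,0],"rot":[0,0,0]},
    {"xyz":[0,0,-1],"rot":[0,0,0]},
    {"xyz":[0,0,-2.5],"rot":[0,0,0]},
    {"xyz":[0,0,-4],"rot":[0,0,0]},
    {"xyz":[0,0,-5],"rot":[0,0,0]},
    {"xyz":[0,0,-5],"rot":[0,0,0]},
  ],
)

```text
t: 66.1
tool_pos: [0.533, 0.2111, 0.0506]
orientation: [3.14, -0.001, -0.007]
force: [-0.4, 0.3, -0.6]
opening: 0.0296
```

```bash
python3 -c "
from h import *
look('g5')
t=cv2.imread('pics/side_g5.png');cv2.imwrite('pics/gside5.png',cv2.resize(t[140:290,180:400],None,fx=3.6,fy=3.6,interpolation=cv2.INTER_CUBIC))"
```

```text
red 449.0 307.5 5.2 [ 0.408  -0.3897]
red 476.7 266.5 5.3 [ 0.5118 -0.4603]
 side red (320.0, 449.5) (17, 24)
 side red (239.0, 414.0) (17, 23)
 side red (231.5, 189.0) (18, 15)
 side blue (275.0, 201.5) (9, 40)
 side blue (291.5, 202.0) (12, 15)
 side blue (431.0, 245.0) (13, 13)
t 66.2 tcp [534.7 211.9  53.1] jaw yaw 0.0 tilt [-0.06 -0.02] F [-0.7 -0.2 -1.4] open 29.4
```

View pics/gside5.png

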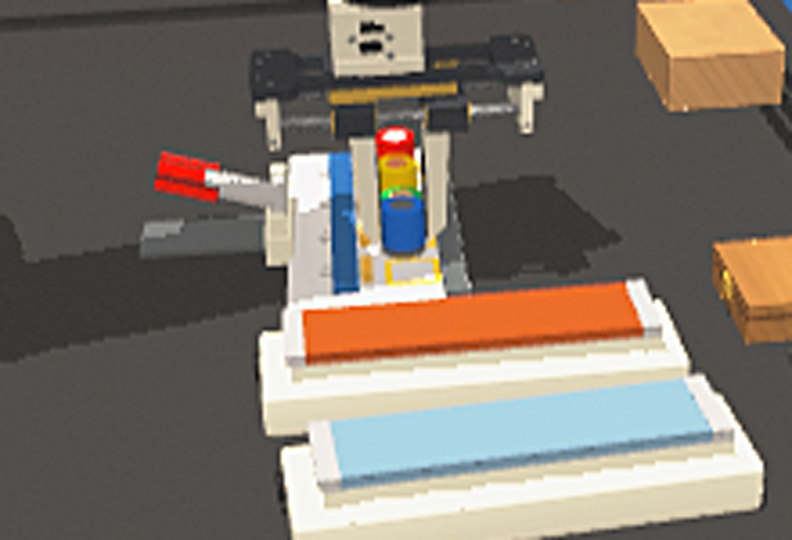

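Request:
carry_out(
  steps=[
    {"xyz":[0,0,-0.8],"rot":[0,0,0]},
    {"xyz":[0,0,-1.5],"rot":[0,0,0]},
    {"xyz":[0,0,-1.9],"rot":[0,0,0]},
    {"xyz":[0,0,-2.05],"rot":[0,0,0]},
    {"xyz":[0,0,-2.05],"rot":[0,0,0]},
  ],
)

```text
t: 66.7
tool_pos: [0.5349, 0.2124, 0.0333]
orientation: [3.142, 0.001, -0.0]
force: [-1.5, 0.3, 2.0]
opening: 0.0297
```

Request:
carry_out(
  steps=[
    {"xyz":[0,0,0],"rot":[0,0,0]},
    {"xyz":[0,0,0],"rot":[0,0,0]},
    {"xyz":[0,0,0],"rot":[0,0,0]},
  ],
  grip=0.4,
)

```text
t: 67.0
tool_pos: [0.5351, 0.2124, 0.0331]
orientation: [-3.142, -0.001, -0.0]
force: [0.2, 0.4, -0.3]
opening: 0.0371
```

Request:
carry_out(
  steps=[
    {"xyz":[0,0,0.7],"rot":[0,0,0]},
    {"xyz":[0,0,1.8],"rot":[0,0,0]},
    {"xyz":[0,0,3.5],"rot":[0,0,0]},
    {"xyz":[0,0,5.5],"rot":[0,0,0]},
    {"xyz":[0,-2,7],"rot":[0,0,0]},
    {"xyz":[0,-5,7.5],"rot":[0,0,0]},
    {"xyz":[0,-9,8],"rot":[0,0,0]},
    {"xyz":[0,-13,8],"rot":[0,0,0]},
    {"xyz":[0,-15,8],"rot":[0,0,0]},
  ],
)

```text
t: 67.9
tool_pos: [0.5355, 0.0597, 0.1148]
orientation: [3.141, -0.001, 0.003]
force: [1.3, 0.2, 0.4]
opening: 0.0372
```

```bash
python3 -c "
from h import *
look('v')
for n,(a,b,c,d) in dict(side=(150,300,180,400),top=(190,340,100,320)).items():
  t=cv2.imread(f'pics/{n}_v.png');cv2.imwrite(f'pics/v{n}.png',cv2.resize(t[a:b,c:d],None,fx=3.6,fy=3.6,interpolation=cv2.INTER_CUBIC))"
```

```text
red 449.0 307.5 5.2 [ 0.408  -0.3897]
red 476.7 266.5 5.3 [ 0.5118 -0.4603]
yellow 166.0 252.0 8.1 [0.5408 0.3237]
 side red (320.0, 449.5) (17, 24)
 side red (239.0, 414.0) (17, 23)
 side red (231.5, 188.5) (18, 14)
 side blue (275.0, 201.0) (9, 39)
 side blue (431.0, 245.0) (13, 13)
t 68.0 tcp [535.5  59.8 114.5] jaw yaw -0.15 tilt [ 0.1  -0.04] F [-0.   0.8  0. ] open 37.0
```

View pics/vside.png

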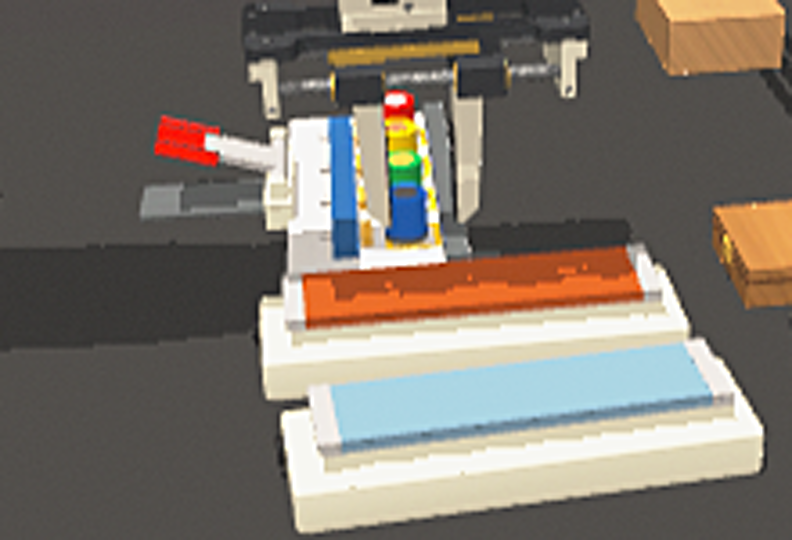

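View pics/vtop.png

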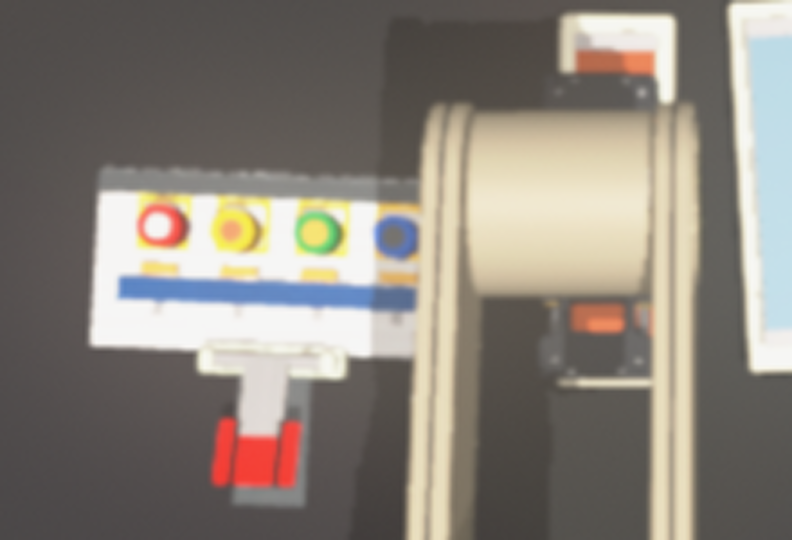

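Request:
carry_out(
  steps=[
    {"xyz":[-2,0,0],"rot":[0,0,0]},
    {"xyz":[-5,1,0],"rot":[0,0,0]},
    {"xyz":[-8.5,3,0],"rot":[0,0,0]},
    {"xyz":[-12,6,0],"rot":[0,0,0]},
    {"xyz":[-14,10,0],"rot":[0,0,0]},
    {"xyz":[-15,14,0],"rot":[0,0,0]},
    {"xyz":[-15.4,18,0],"rot":[0,0,0]},
    {"xyz":[-15.4,21.5,0],"rot":[0,0,0]},
    {"xyz":[-15.4,23.4,0],"rot":[0,0,0]},
    {"xyz":[-15.4,23.8,0],"rot":[0,0,0]},
  ],
  grip=0,
)

```text
t: 69.0
tool_pos: [0.3804, 0.3032, 0.114]
orientation: [-3.14, -0.006, -0.001]
force: [-0.0, -0.9, 0.5]
opening: 0.0005
```

Request:
carry_out(
  steps=[
    {"xyz":[0,0,-0.5],"rot":[0,0,0]},
    {"xyz":[0,0,-1.5],"rot":[0,0,0]},
    {"xyz":[0,0,-2.5],"rot":[0,0,0]},
    {"xyz":[0,0,-3],"rot":[0,0,0]},
    {"xyz":[0,0,-3],"rot":[0,0,0]},
  ],
)

```text
t: 69.5
tool_pos: [0.3802, 0.2992, 0.0816]
orientation: [3.14, -0.001, -0.003]
force: [0.7, -0.6, 0.6]
opening: 0.0004
```

```bash
python3 -c "
from h import *
look('w')
for n,(a,b,c,d) in dict(side=(120,270,170,390),top=(190,340,100,320)).items():
  t=cv2.imread(f'pics/{n}_w.png');cv2.imwrite(f'pics/w{n}.png',cv2.resize(t[a:b,c:d],None,fx=3.6,fy=3.6,interpolation=cv2.INTER_CUBIC))"
```

```text
red 179.5 315.5 8.6 [0.3821 0.2863]
red 449.0 307.5 5.2 [ 0.408  -0.3897]
red 476.7 266.5 5.3 [ 0.5118 -0.4603]
yellow 165.5 252.0 8.3 [0.5408 0.325 ]
blue 209.5 255.5 5.1 [0.5331 0.2143]
 side red (320.0, 449.5) (17, 24)
 side red (239.0, 414.0) (17, 23)
 side red (231.5, 190.0) (18, 13)
 side blue (275.0, 201.0) (9, 39)
 side blue (431.0, 245.0) (13, 13)
 side blue (292.5, 208.5) (12, 16)
t 69.6 tcp [381.  299.9  82.9] jaw yaw -0.01 tilt [-0.03 -0.02] F [-0.9 -0.1  0.2] open 0.8
```

View pics/wside.png

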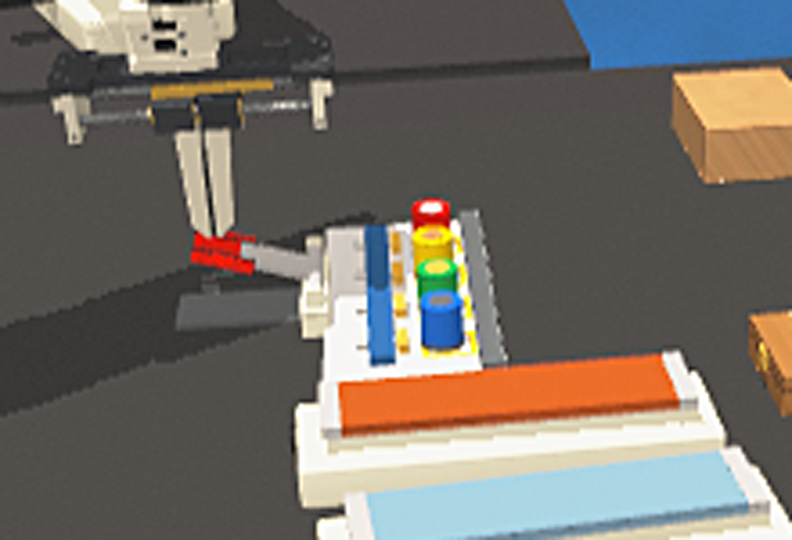

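View pics/wtop.png

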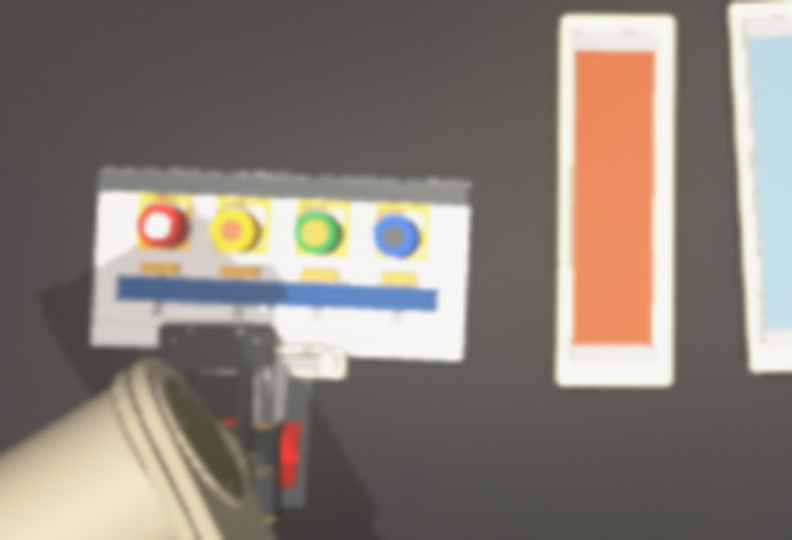

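Request:
carry_out(
  steps=[
    {"xyz":[0,0,-0.8],"rot":[0,0,0]},
    {"xyz":[0,0,-1.3],"rot":[0,0,0]},
    {"xyz":[0,0,-1.6],"rot":[0,0,0]},
    {"xyz":[0,0,-1.9],"rot":[0,0,0]},
    {"xyz":[-0.1,0,-2.2],"rot":[0,0,0]},
    {"xyz":[-0.1,0,-2.5],"rot":[0,0,0]},
    {"xyz":[-0.2,0,-2.8],"rot":[0,0,0]},
    {"xyz":[-0.2,0,-3.1],"rot":[0,0,0]},
    {"xyz":[-0.3,0,-3.4],"rot":[0,0,0]},
    {"xyz":[-0.3,0,-3.5],"rot":[0,0,0]},
  ],
)

```text
t: 70.6
tool_pos: [0.3789, 0.3006, 0.0492]
orientation: [-3.141, -0.001, -0.003]
force: [-2.0, -4.3, 13.5]
opening: 0.0002
```

Request:
carry_out(
  steps=[
    {"xyz":[0,0,-0.1],"rot":[0,0,0]},
    {"xyz":[0,0,-0.2],"rot":[0,0,0]},
    {"xyz":[0,0,-0.2],"rot":[0,0,0]},
  ],
)

```text
t: 70.9
tool_pos: [0.3789, 0.3006, 0.0476]
orientation: [-3.141, -0.001, -0.003]
force: [-3.6, -3.8, 14.9]
opening: 0.0002
```

```bash
python3 -c "
from h import *
pose();look('x')
for n,(a,b,c,d) in dict(side=(120,270,170,390),top=(190,340,100,320)).items():
  t=cv2.imread(f'pics/{n}_x.png');cv2.imwrite(f'pics/x{n}.png',cv2.resize(t[a:b,c:d],None,fx=3.6,fy=3.6,interpolation=cv2.INTER_CUBIC))"
```

```text
t 70.9 tcp [378.9 300.6  47.6] jaw yaw 0.03 tilt [0.1  0.02] F [-3.6 -3.8 14.9] open 0.2
red 449.0 307.5 5.2 [ 0.408  -0.3897]
red 476.7 266.5 5.3 [ 0.5118 -0.4603]
red 181.5 316.5 8.6 [0.3797 0.2813]
yellow 166.4 251.0 8.3 [0.5433 0.3227]
blue 210.1 251.2 5.6 [0.5439 0.2129]
 side red (320.0, 449.5) (17, 24)
 side red (239.0, 414.0) (17, 23)
 side blue (284.5, 201.0) (10, 39)
 side blue (431.0, 245.0) (13, 13)
 side blue (296.0, 208.0) (13, 15)
t 71.0 tcp [378.9 300.7  47.7] jaw yaw 0.04 tilt [0.11 0.02] F [-3.1 -4.3 15.5] open 0.9
```

View pics/xside.png

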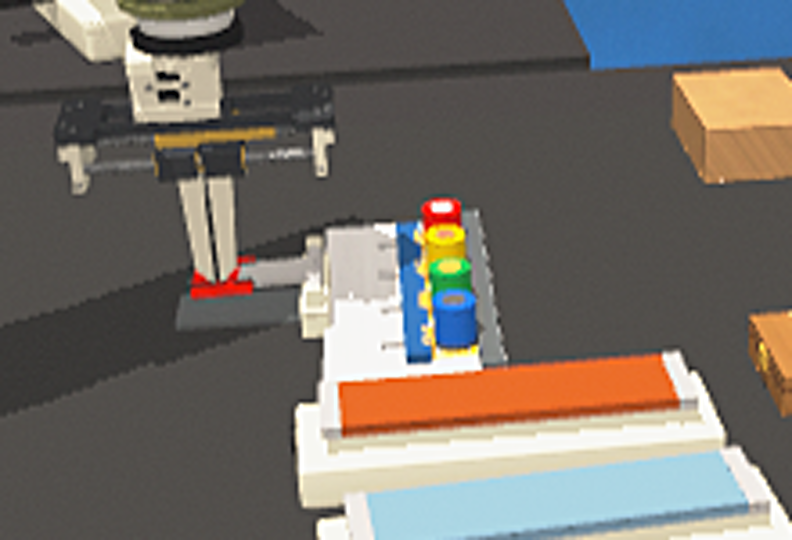

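View pics/xtop.png

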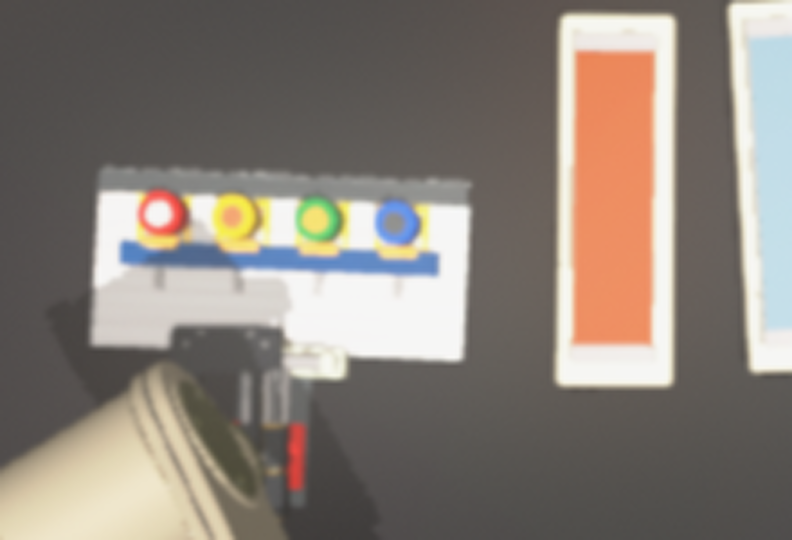

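Request:
carry_out(
  steps=[
    {"xyz":[0,0,-0.1],"rot":[0,0,0]},
    {"xyz":[0,0,-0.2],"rot":[0,0,0]},
    {"xyz":[0,0,-0.3],"rot":[0,0,0]},
    {"xyz":[0,0,-0.3],"rot":[0,0,0]},
  ],
)

```text
t: 71.4
tool_pos: [0.3791, 0.3008, 0.0462]
orientation: [-3.141, -0.001, -0.003]
force: [-10.9, -8.3, 31.8]
opening: 0.0006
```

Request:
carry_out(
  steps=[
    {"xyz":[0,0,0.05],"rot":[0,0,0]},
    {"xyz":[0,0,0.05],"rot":[0,0,0]},
    {"xyz":[0,0,0.05],"rot":[0,0,0]},
    {"xyz":[0,0,0.05],"rot":[0,0,0]},
    {"xyz":[0,0,0.05],"rot":[0,0,0]},
    {"xyz":[0,0,0.05],"rot":[0,0,0]},
    {"xyz":[0,0,0.05],"rot":[0,0,0]},
    {"xyz":[0,0,0.05],"rot":[0,0,0]},
    {"xyz":[0,0,0.05],"rot":[0,0,0]},
    {"xyz":[0,0,0.05],"rot":[0,0,0]},
  ],
)

```text
t: 72.4
tool_pos: [0.379, 0.3008, 0.0463]
orientation: [-3.141, -0.001, -0.003]
force: [-9.7, -7.3, 28.6]
opening: 0.0005
```

```bash
python3 -c "
from h import *
pose();look('y')
for n,(a,b,c,d) in dict(side=(120,270,170,390),top=(190,340,100,320)).items():
  t=cv2.imread(f'pics/{n}_y.png');cv2.imwrite(f'pics/y{n}.png',cv2.resize(t[a:b,c:d],None,fx=3.6,fy=3.6,interpolation=cv2.INTER_CUBIC))"
```

```text
t 72.4 tcp [379.  300.8  46.3] jaw yaw 0.04 tilt [0.1  0.02] F [-9.7 -7.3 28.6] open 0.5
red 449.0 307.5 5.2 [ 0.408  -0.3897]
red 476.7 266.5 5.3 [ 0.5118 -0.4603]
red 181.5 316.5 8.6 [0.3797 0.2813]
yellow 166.5 250.5 7.9 [0.5446 0.3225]
blue 210.1 251.2 5.6 [0.5439 0.2129]
 side red (320.0, 449.5) (17, 24)
 side red (239.0, 414.0) (17, 23)
 side blue (285.0, 201.0) (9, 39)
 side blue (431.0, 245.0) (13, 13)
 side blue (296.0, 208.0) (13, 15)
t 72.5 tcp [379.  300.8  46.3] jaw yaw 0.05 tilt [0.1  0.02] F [-9.2 -6.8 27.5] open 0.4
```

View pics/yside.png

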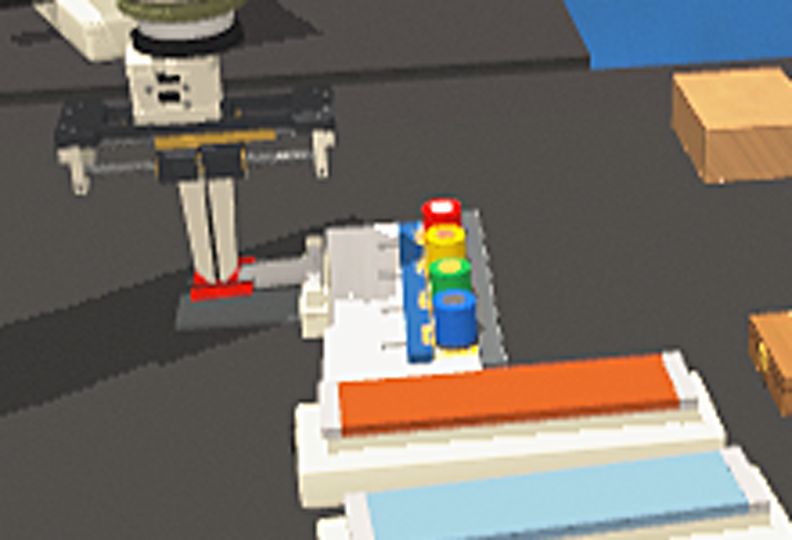

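View pics/ytop.png

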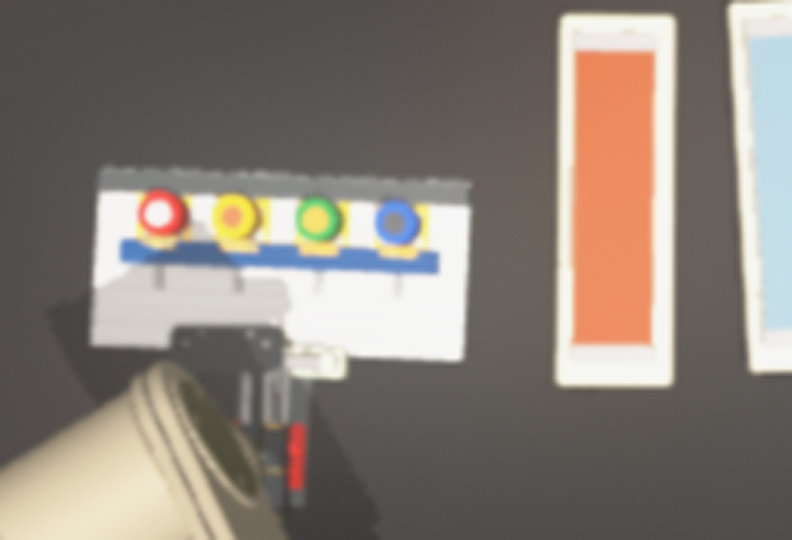

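Request:
carry_out(
  steps=[
    {"xyz":[0,0,0.3],"rot":[0,0,0]},
    {"xyz":[0,0,0.7],"rot":[0,0,0]},
    {"xyz":[0.1,0,1.1],"rot":[0,0,0]},
    {"xyz":[0.1,0,1.5],"rot":[0,0,0]},
    {"xyz":[0.2,0,1.9],"rot":[0,0,0]},
    {"xyz":[0.2,0,2.4],"rot":[0,0,0]},
    {"xyz":[0.2,0,3],"rot":[0,0,0]},
    {"xyz":[0.2,0,4],"rot":[0,0,0]},
    {"xyz":[0.2,0,6],"rot":[0,0,0]},
    {"xyz":[0.2,0,9],"rot":[0,0,0]},
  ],
)

```text
t: 73.5
tool_pos: [0.3782, 0.2994, 0.1327]
orientation: [3.139, 0.001, -0.006]
force: [0.6, -0.1, 0.2]
opening: 0.0006
```

Request:
carry_out(
  steps=[
    {"xyz":[0,-3,2],"rot":[0,0,0]},
    {"xyz":[0,-7,3],"rot":[0,0,0]},
    {"xyz":[0,-11,3],"rot":[0,0,0]},
    {"xyz":[0,-15,3],"rot":[0,0,0]},
    {"xyz":[0,-19,3],"rot":[0,0,0]},
    {"xyz":[0,-23,3],"rot":[0,0,0]},
    {"xyz":[0,-26,3],"rot":[0,0,0]},
    {"xyz":[0,-28,3],"rot":[0,0,0]},
    {"xyz":[0,-28,3],"rot":[0,0,0]},
  ],
)

```text
t: 74.4
tool_pos: [0.3796, 0.0185, 0.1639]
orientation: [3.141, -0.004, -0.0]
force: [-0.1, -0.8, 0.1]
opening: 0.0004
```

```bash
python3 -c "
from h import *
pose();look('z')
for n,(a,b,c,d) in dict(side=(120,270,170,390),top=(190,340,100,320)).items():
  t=cv2.imread(f'pics/{n}_z.png');cv2.imwrite(f'pics/z{n}.png',cv2.resize(t[a:b,c:d],None,fx=3.6,fy=3.6,interpolation=cv2.INTER_CUBIC))"
```

```text
t 74.4 tcp [379.6  18.5 163.9] jaw yaw -0.15 tilt [-0.01 -0.03] F [-0.1 -0.8  0.1] open 0.4
red 144.8 248.6 6.3 [0.5488 0.377 ]
red 449.0 307.5 5.2 [ 0.408  -0.3897]
red 476.7 266.5 5.3 [ 0.5118 -0.4603]
yellow 166.3 249.2 7.4 [0.5478 0.323 ]
blue 209.9 251.3 5.6 [0.5437 0.2134]
 side red (320.0, 449.5) (17, 24)
 side red (239.0, 414.0) (17, 23)
 side red (233.0, 189.0) (15, 15)
 side blue (275.0, 201.5) (9, 40)
 side blue (431.0, 245.0) (13, 13)
 side blue (296.0, 208.0) (13, 15)
t 74.5 tcp [379.8  20.5 163.8] jaw yaw -0.06 tilt [-0.01  0.03] F [ 0.1  1.  -0.1] open 1.0
```

View pics/zside.png

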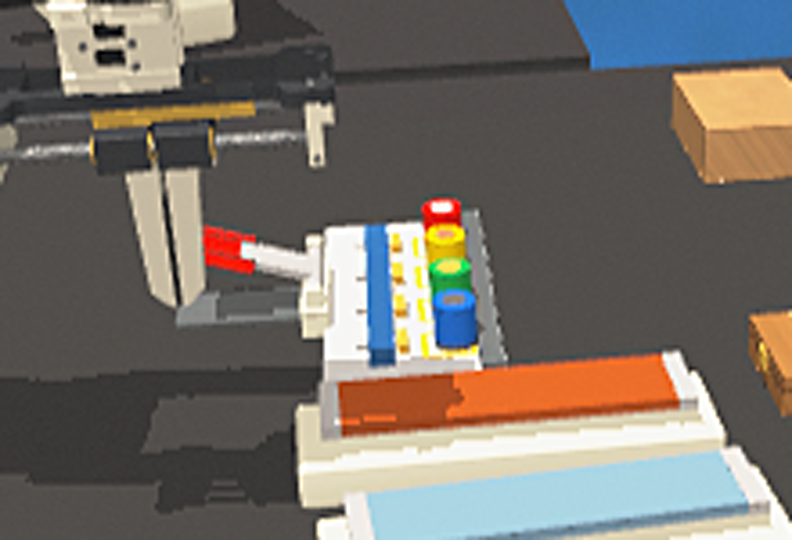

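View pics/ztop.png

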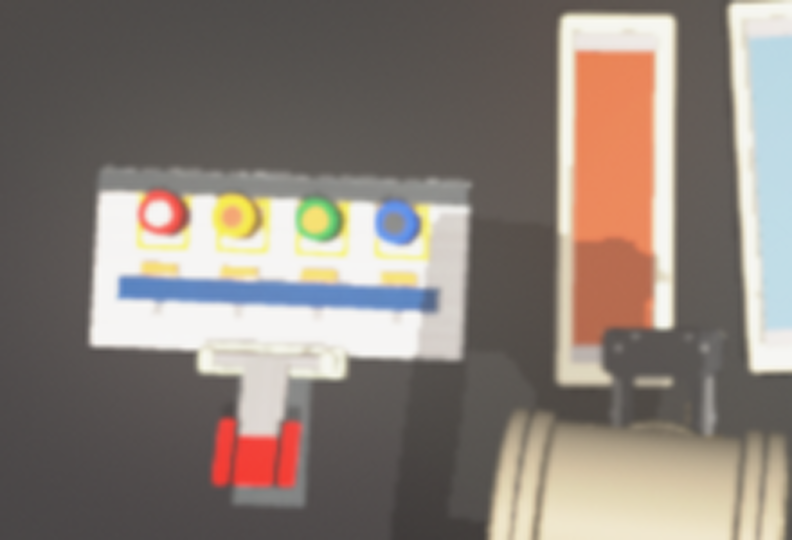

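```bash
python3 -c "
from h import *
print(close_job())"
```

```text
the job is handed in; nothing more can be done
None
```

The job is handed in: all four mounts (red, yellow, green, blue) were lapped in that order and now stand in the squaring jig. I got no verdict, so the results below come from my own readings and pictures.

- **Strokes:** each mount got one unbroken stroke on the coarse strip, then one on the fine strip. Each stroke was about 168 mm in 3.5 s (48 mm/s). The vertical force read about 2.4 to 4.5 N and the tool stayed upright.
- **Jig:** the mounts went into nests 0 to 3, in the order they were lapped.
- **Pedal:** I held it down for over a second. The force jumped from about 15 N to about 30 N with the fingertips about 29 mm above the table, which fits the stop. The bar had moved about 26 mm. I did not read the pedal angle directly.
- **Last pictures, at about 74.5 s:** all four mounts stand upright against the fence, each in its own nest. The pedal and plungers are back, and the arm is clear of everything. The bottle, eyepiece and slide box looked unmoved in every picture I viewed, though I did not measure their positions.

**Discrepancy:** red shifted about 5 mm along its nest while I was placing green and moving to blue. I do not know what moved it; it stayed well within the 13 mm tolerance, so I left it.

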